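Scrape the rejected pinions off the shovel into the pinned tilting bin

ROBOT

A 6-joint arm with a two-finger parallel gripper is mounted at the origin on the work surface. World frame = base frame: x ahead of the robot, y to its left, z up, the work surface at z = 0. Lengths are in m, angles in degrees, forces in N, time in s.
With the tool pointing down it reaches from about 0.4 to 0.825 m from the base axis. Payload 7 kg.
Tool frame: the origin (TCP) lies at the very end of the fingers, on their centre line; the grasp point (between the pads) lies hold_point_z behind it (hold_point_z is the distance from the TCP to the grasp point, in m); z points along the fingers, y is the direction in which the jaws open and shut (so a half turn about z gives the same grasp; the last joint's range is limited). The gripper opens to 88 mm and grips with 3 to 60 N. Pads are 19 mm wide; open, the fingers measure 130 mm over their backs; the gripper's body (78 mm by 193 mm) begins 47 mm behind the grasp point.
Start: joints at [89.559, 20.546, 0.682, 0, -70.136, -16.507], TCP at [0.197, 0.646, 0.227] pointing down, gripper open.
Joint ranges: [-176.03, 176.03], [-82.01, 121.73], [-58.28, 71.71], [-173.87, 95.51], [-174.79, -0.11], [-173.66, 173.66]. Speed limits (degrees/s): [136.94, 136.94, 172.46, 180, 180, 180].

INTERFACE

Orientations are given as [roll, pitch, yaw] about the fixed x, y, z axes, in that order (R = Rz(yaw) Ry(pitch) Rx(roll)).
In Python, from plant import get_obs, snapshot, close_job, hold_point_z gives the robot as it stands. The module is installed in compiled form; this text tells all that it offers.
- The arm moves only by the tool jog_arm, never from a script. Its argument "commands" is a list of rows, each a list of 4 numbers: the shift along the world's x, y, z in mm, then the turn about the world's z in degrees. In form: [[x, y, z, turn], ...]. A call has exactly 10 rows; each row shifts and turns the commanded pose from where the row before left it; what a row does not reach is not made up. A row lasts 1/12 s, in which the tool goes at most 41.7 mm and 7.16 degrees, less where a joint would pass 70% of its speed; a pose out of reach is approached as far as the arm can. A call is refused whole if a number of a shift passes 41.7 or a number of a turn 7.16, either way. A call with a gripper value outside its range is refused whole. "fingers" is the finger opening in mm, from 0 to 87.6, set as the call begins (left out, the last holds). The fingers move at their own pace and stop on an object; the grip force is fixed at half the most. Time passes only in rows, so rows that do not move let the fingers close, or fill a call up. It gives the time, the measured TCP pose, the force and the opening at its end, in the units of the state.
- get_obs(): the state, without advancing time (a new reading comes with each control period).
- snapshot(name): name is "side" or "top"; returns a dict with "image" (420x560x3 uint8, red, green, blue), "fov_y" (degrees; the focal length in pixels is half the picture's height over the tangent of half this angle, whatever the lens; pixels are square), "cx", "cy" (the principal point, pixels), "rvec" (rotation vector, rad) and "tvec" (3), from world to camera coordinates, as OpenCV has them. Camera axes: x right, y down, z forward; pixel columns grow to the right and rows downward; lengths in m; the calibration is good to about 2 mm. A picture is of the moment at which its call begins. There is no depth.
- close_job(): hands the job in, once; it reports no verdict.
The state is a dict: "clock": time; "joint_pos": joint angles; "qvel": joint speeds; "tau": joint torques, N m; "tool_pos": TCP position; "orientation": TCP orientation; "force": force on the tool from outside, world axes, zero at the start; "moment": the same for the moment, N m; "opening": finger opening in m.
Only numpy, scipy, OpenCV 4.12 (cv2) and the standard library are available. Lean on these libraries where they do the work, as an engineer would, in place of code of your own. Each camera call takes 0.05 s, during which the arm holds its last target.

TASK

The tilting bin must be locked before it is filled: push it level by its tread and put the locking pin home through the bracket hole and the bin's ear. Then gather every rejected pinion from the ledge on the flat shovel and, pressing the shovel's lip on the rim of the bin's wall opposite the tread, scrape them all off into the bin; keep your hand out of the bin, so pinions go in from the shovel only. Finish with the pin still home, the empty shovel lying flat back on its mat, and the other things on the ledge left alone.

Things in the scene. Friction and masses are not known exactly. Their poses are not given: they have to be found in the camera images.
- bin (a joint): tilt of the olive steel bin on its bracket, rad: 0 = level, against its stop; it starts tipped 0.25 to 0.42 with the shovel-side (+y of bin_rim) wall low and the tread side high. Stiff pivot (about 0.4 N m of friction: some 3 to 5 N at the tread), stays where it is left, but a push on the low side's rim tips it unless the pin is in
- bin_rim (a point): middle of the top edge of the bin's shovel-side wall; at level 150 mm above the ledge. Axes turn with the bin: x along this edge and along the pivot, +y outwards away from the bin (the shovel comes from there), z up when level. Wall 5 mm thick. The pivot lies 50 mm below and 97.5 mm to -y of this point
- bin_floor (a point): middle of the bin's inner floor, axes as bin_rim; inside the bin is 180 mm (x) by 190 mm (y), 95 mm deep, open at the top
- bin_tread (a point): middle of the top of a flat steel tread tab, 70 mm (x) by 40 mm (y), standing out from the bin's wall opposite bin_rim, 120 mm to -y of the pivot and 50 mm above it (bin axes as bin_rim); pushing it straight down levels the bin. At level it is 150 mm above the ledge
- lock_hole (a point): mouth of the locking hole, in the outer face of a 30 mm thick, 50 x 50 mm boss on the fixed bracket, beside the bin, 170 mm above the ledge. x = along the hole, inwards (level, towards the bin), z up. The hole is 18 mm across; 5 mm behind the boss is an 8 mm thick ear on the bin with a 20 mm hole, in line only when the bin is level; beyond it free space above the bin
- pin_grip (a point): middle of the locking pin's wooden grip, a block 60 mm long (x), 24 mm wide (y), 44 mm high, lying on the ledge with its centre 22 mm up; x = along the rod towards its tip. The steel rod, 12 mm thick with a round end, sticks out 75 mm level from the middle of the block's front face (30 mm ahead of this point). Pushed home, the block's face meets the boss (it may droop a little in the holes' slack when let go). 0.2 kg
- pin_tip (a point): end of the pin's rod, 105 mm ahead (x) of pin_grip
- shovel_grip (a point): middle of the flat hand shovel's upright rubber-sleeved grip: 22 mm wide (y), 56 mm along x, 50 mm high (from 27 mm below to 22 mm above this point), its top 90 mm above the blade's underside. x = forward to the lip, z = up. Shovel 0.32 kg; loaded, it is nose-heavy and may sag some degrees in the fingers
- shovel_blade (a point): middle of the shovel blade's top face. Axes as shovel_grip, which is at (-103, 0, +64) mm from it. Blade 150 x 150 mm, 4 mm thick, smooth oiled steel (pinions begin to slide at 13 to 20 degrees of tilt); 24 mm high side walls (inner faces at y = +-71 mm, ending 20 mm short of the lip) and a 30 mm back wall (inner face at x = -71 mm); open at the front
- shovel_lip (a point): middle of the blade's front edge, 75 mm ahead of shovel_blade (half-way through the blade's 4 mm thickness)
- mat_mid (a point): centre of the top of the shovel's black rubber mat, 250 mm (x) by 180 mm (y), 4 mm thick, fixed; the shovel starts on it, lip to +x
- pinion0_mid (a point): half-way up a rejected helical pinion: toothed steel disc 55 mm across and 20 mm high with a smooth stub shaft 22 mm thick rising from its middle to 56 mm, 0.15 kg, standing shaft up (z along the shaft) on the ledge; there are 2 to 4 in a run (the others are absent)
- pinion1_mid (a point): half-way up a rejected helical pinion: toothed steel disc 55 mm across and 20 mm high with a smooth stub shaft 22 mm thick rising from its middle to 56 mm, 0.15 kg, standing shaft up (z along the shaft) on the ledge; there are 2 to 4 in a run (the others are absent)
- pinion2_mid (a point): half-way up a rejected helical pinion: toothed steel disc 55 mm across and 20 mm high with a smooth stub shaft 22 mm thick rising from its middle to 56 mm, 0.15 kg, standing shaft up (z along the shaft) on the ledge; there are 2 to 4 in a run (the others are absent)
- pinion3_mid (a point): half-way up a rejected helical pinion: toothed steel disc 55 mm across and 20 mm high with a smooth stub shaft 22 mm thick rising from its middle to 56 mm, 0.15 kg, standing shaft up (z along the shaft) on the ledge; there are 2 to 4 in a run (the others are absent)
- mallet_head: mallet head, copper-faced, 100 mm long, lying loose (bystander, leave alone); origin in the middle of its underside
- bushing: grey cast-iron bushing, 64 mm across, 45 mm high (bystander); origin in the middle of its underside
- gauge_block: aluminium gauge block 75 x 35 x 30 mm (bystander); origin in the middle of its underside
- oil_can: dark olive oil can, 60 mm across, 130 mm high (bystander); origin in the middle of its underside
- wrench: wrench 180 mm long (bystander); origin in the middle of its underside
- spacer: flat steel spacer ring 70 mm across, 18 mm high (bystander); origin in the middle of its underside
- wood_chock: pale wood chock 90 x 50 x 40 mm (bystander); origin in the middle of its underside
Mind the look-alikes: they are no part of the job. What is shaped like the part that bears pinion0_mid but turquoise is not meant.

How it is judged (in metres and radians):
On the way, in this order (a step that is already met when the one before it is completed fails the run):
1. the bin is pushed level (value of joint bin below 0.06 rad), for 0.2 s.
2. the pin is through the bracket and the bin's ear (x of pin_tip in the frame of lock_hole between 0.055 and 0.1 m and y of pin_tip in the frame of lock_hole between -0.018 and 0.018 m and z of pin_tip in the frame of lock_hole between -0.022 and 0.022 m and value of joint bin below 0.15 rad), for 0.2 s.
3. with the rejects on the shovel (any earlier ones in the bin), its lip is pressed on the rim of the pinned bin (contact force between shovel and bin above 1.5 N and distance between shovel_lip and bin_rim below 0.06 m and ((x of pinion0_mid in the frame of shovel_blade between -0.075 and 0.085 m and y of pinion0_mid in the frame of shovel_blade between -0.075 and 0.075 m and z of pinion0_mid in the frame of shovel_blade between -0.005 and 0.08 m) or (x of pinion1_mid in the frame of shovel_blade between -0.075 and 0.085 m and y of pinion1_mid in the frame of shovel_blade between -0.075 and 0.075 m and z of pinion1_mid in the frame of shovel_blade between -0.005 and 0.08 m) or (x of pinion2_mid in the frame of shovel_blade between -0.075 and 0.085 m and y of pinion2_mid in the frame of shovel_blade between -0.075 and 0.075 m and z of pinion2_mid in the frame of shovel_blade between -0.005 and 0.08 m) or (x of pinion3_mid in the frame of shovel_blade between -0.075 and 0.085 m and y of pinion3_mid in the frame of shovel_blade between -0.075 and 0.075 m and z of pinion3_mid in the frame of shovel_blade between -0.005 and 0.08 m)) and ((x of pinion0_mid in the frame of shovel_blade between -0.075 and 0.085 m and y of pinion0_mid in the frame of shovel_blade between -0.075 and 0.075 m and z of pinion0_mid in the frame of shovel_blade between -0.005 and 0.08 m) or (x of pinion0_mid in the frame of bin_floor between -0.09 and 0.09 m and y of pinion0_mid in the frame of bin_floor between -0.095 and 0.095 m and z of pinion0_mid in the frame of bin_floor between -0.005 and 0.1 m)) and ((x of pinion1_mid in the frame of shovel_blade between -0.075 and 0.085 m and y of pinion1_mid in the frame of shovel_blade between -0.075 and 0.075 m and z of pinion1_mid in the frame of shovel_blade between -0.005 and 0.08 m) or (x of pinion1_mid in the frame of bin_floor between -0.09 and 0.09 m and y of pinion1_mid in the frame of bin_floor between -0.095 and 0.095 m and z of pinion1_mid in the frame of bin_floor between -0.005 and 0.1 m)) and ((x of pinion2_mid in the frame of shovel_blade between -0.075 and 0.085 m and y of pinion2_mid in the frame of shovel_blade between -0.075 and 0.075 m and z of pinion2_mid in the frame of shovel_blade between -0.005 and 0.08 m) or (x of pinion2_mid in the frame of bin_floor between -0.09 and 0.09 m and y of pinion2_mid in the frame of bin_floor between -0.095 and 0.095 m and z of pinion2_mid in the frame of bin_floor between -0.005 and 0.1 m)) and ((x of pinion3_mid in the frame of shovel_blade between -0.075 and 0.085 m and y of pinion3_mid in the frame of shovel_blade between -0.075 and 0.075 m and z of pinion3_mid in the frame of shovel_blade between -0.005 and 0.08 m) or (x of pinion3_mid in the frame of bin_floor between -0.09 and 0.09 m and y of pinion3_mid in the frame of bin_floor between -0.095 and 0.095 m and z of pinion3_mid in the frame of bin_floor between -0.005 and 0.1 m)) and x of pin_tip in the frame of lock_hole between 0.055 and 0.1 m and y of pin_tip in the frame of lock_hole between -0.018 and 0.018 m and z of pin_tip in the frame of lock_hole between -0.022 and 0.022 m), for 0.1 s.
4. all the rejects are in the bin (x of pinion0_mid in the frame of bin_floor between -0.09 and 0.09 m and y of pinion0_mid in the frame of bin_floor between -0.095 and 0.095 m and z of pinion0_mid in the frame of bin_floor between -0.005 and 0.1 m and x of pinion1_mid in the frame of bin_floor between -0.09 and 0.09 m and y of pinion1_mid in the frame of bin_floor between -0.095 and 0.095 m and z of pinion1_mid in the frame of bin_floor between -0.005 and 0.1 m and x of pinion2_mid in the frame of bin_floor between -0.09 and 0.09 m and y of pinion2_mid in the frame of bin_floor between -0.095 and 0.095 m and z of pinion2_mid in the frame of bin_floor between -0.005 and 0.1 m and x of pinion3_mid in the frame of bin_floor between -0.09 and 0.09 m and y of pinion3_mid in the frame of bin_floor between -0.095 and 0.095 m and z of pinion3_mid in the frame of bin_floor between -0.005 and 0.1 m), for 0.2 s.
At the end, for the whole second after the job is handed in: every pinion present lies inside the bin at rest; the pin's tip is at least 55 mm past the hole's mouth and the bin within 0.15 rad of level; the shovel rests flat (within 0.1 rad) on its mat, the middle of its blade within 70 mm of the mat's centre, still (all of step 2 and all of step 4 and horizontal distance between shovel_blade and mat_mid below 0.07 m and height (world z) of shovel_blade below 0.02 m and angle between shovel_blade's own z axis and vertical below 0.1 rad and linear speed of shovel below 0.02 m/s and linear speed of each of pinion0, pinion1, pinion2, pinion3 below 0.03 m/s); the robot touches nothing.
It fails at once if a pinion is put in the bin or held over it by hand ((contact force between the fingers and pinion0 above 0.5 N and (x of pinion0_mid in the frame of bin_floor between -0.09 and 0.09 m and y of pinion0_mid in the frame of bin_floor between -0.095 and 0.095 m and z of pinion0_mid in the frame of bin_floor between -0.01 and 0.15 m)) or (contact force between the fingers and pinion1 above 0.5 N and (x of pinion1_mid in the frame of bin_floor between -0.09 and 0.09 m and y of pinion1_mid in the frame of bin_floor between -0.095 and 0.095 m and z of pinion1_mid in the frame of bin_floor between -0.01 and 0.15 m)) or (contact force between the fingers and pinion2 above 0.5 N and (x of pinion2_mid in the frame of bin_floor between -0.09 and 0.09 m and y of pinion2_mid in the frame of bin_floor between -0.095 and 0.095 m and z of pinion2_mid in the frame of bin_floor between -0.01 and 0.15 m)) or (contact force between the fingers and pinion3 above 0.5 N and (x of pinion3_mid in the frame of bin_floor between -0.09 and 0.09 m and y of pinion3_mid in the frame of bin_floor between -0.095 and 0.095 m and z of pinion3_mid in the frame of bin_floor between -0.01 and 0.15 m))).
It fails at once if a bystander is shoved more than 5 cm (distance of any of mallet_head, bushing, gauge_block, oil_can, wrench, spacer, wood_chock from where it was at the start of the episode above 0.05 m).
Of pinion0, pinion1, pinion2, pinion3 only 2 to 4 are there at a start; the rules pass over those that are not, and their reading is None.
At some moment in a run one of pinion0, pinion1, pinion2, pinion3 may be knocked a few centimetres aside while the robot is not near it.
It also fails if it takes over 210 s, if anything falls off the work surface, if the arm or the gripper's body presses on something with over 40 N, if the wrist force passes 120 N, or if a joint passes its speed limit or range.

## Working session

There is one attempt and no reset: what is moved stays moved. The work goes in short steps, Python scripts to look and compute and a tool call to move; the robot and the scene stay as the last step left them, time stands still between calls to the robot, and variables do not carry over. Pictures are saved under pics/ and viewed, and the job is handed in when it is done.

Besides the shell and the picture viewer there is one more tool, called after "Request:" as name([rows], argument=value, ...), one row to a line, values as JSON. jog_arm: Moves the arm, as the interface text tells. Its arguments: {"type":"object","properties":{"commands":{"type":"array","items":{"type":"array","items":{"type":"number"}}},"fingers":{"type":"number"}},"required":["commands"]}

```bash
mkdir -p pics; cat > h.py <<'E'
import numpy as np, cv2
from plant import get_obs, snapshot, close_job, hold_point_z
def cam(s):
    f=s['image'].shape[0]/2/np.tan(np.radians(s['fov_y'])/2)
    K=np.array([[f,0,s['cx']],[0,f,s['cy']],[0,0,1.]])
    R=cv2.Rodrigues(np.array(s['rvec'],float))[0]; t=np.array(s['tvec'],float).reshape(3)
    return K,R,t
def ray(s,u,v):
    K,R,t=cam(s); d=R.T@np.linalg.solve(K,[u,v,1.]); return -R.T@t,d
def onz(s,u,v,z):
    o,d=ray(s,u,v); return o+d*(z-o[2])/d[2]
def proj(s,p):
    K,R,t=cam(s); q=K@(R@np.array(p,float)+t); return q[:2]/q[2]
def tri(s1,p1,s2,p2):
    o1,d1=ray(s1,*p1);o2,d2=ray(s2,*p2)
    A=np.array([d1,-d2]).T; k=np.linalg.lstsq(A,o2-o1,rcond=None)[0]
    a=o1+d1*k[0];b=o2+d2*k[1]; return (a+b)/2,np.linalg.norm(a-b)
def snap(name,fn):
    s=snapshot(name); cv2.imwrite('pics/'+fn+'.png',s['image'][:,:,::-1]); 
    import pickle; pickle.dump(s,open('pics/'+fn+'.pkl','wb')); return s
def load(fn):
    import pickle; return pickle.load(open('pics/'+fn+'.pkl','rb'))
def crop(s,fn,u0,v0,u1,v1,k):
    im=s['image'][v0:v1,u0:u1,::-1]; im=cv2.resize(im,None,fx=k,fy=k,interpolation=cv2.INTER_CUBIC); cv2.imwrite('pics/'+fn+'.png',im)
E
python3 - <<'E'
from h import *
print(get_obs(),hold_point_z)
for n in('top','side'):
    s=snap(n,n+'0'); K,R,t=cam(s); print(n,K.round(1).tolist(),(-R.T@t).round(3),R.round(2).tolist())
E
```

```text
{'clock': 0.0, 'joint_pos': array([ 8.95593615e+01,  2.05906479e+01,  6.34124515e-01, -1.93395222e-02,
       -7.01344006e+01, -1.65060807e+01]), 'qvel': array([ 0.01223645,  0.06060021,  0.00877839, -0.07094695,  0.05485876,
        0.09189699]), 'tau': array([-5.49513861e-04, -5.82722712e+01,  2.93054509e+01,  6.99699238e+00,
        6.88879634e-03, -1.81404466e-04]), 'tool_pos': array([0.19664789, 0.64522245, 0.22563668]), 'orientation': array([ 1.79907657e+02, -8.40427244e-03, -1.69532987e+01]), 'force': array([ 0.01395243, -0.75522035,  0.68305185]), 'moment': array([-0.01796137, -0.05250971, -0.00721911]), 'opening': 0.08731601335786462} 0.0188
top [[426.2, 0.0, 277.7], [0.0, 426.2, 213.2], [0.0, 0.0, 1.0]] [ 0.487 -0.037  1.238] [[0.03, -1.0, -0.01], [-1.0, -0.03, -0.07], [0.07, 0.01, -1.0]]
side [[448.5, 0.0, 283.1], [0.0, 448.5, 206.6], [0.0, 0.0, 1.0]] [-0.055 -0.634  0.98 ] [[0.71, -0.7, 0.0], [-0.51, -0.52, -0.69], [0.49, 0.49, -0.72]]
```

View pics/top0.png

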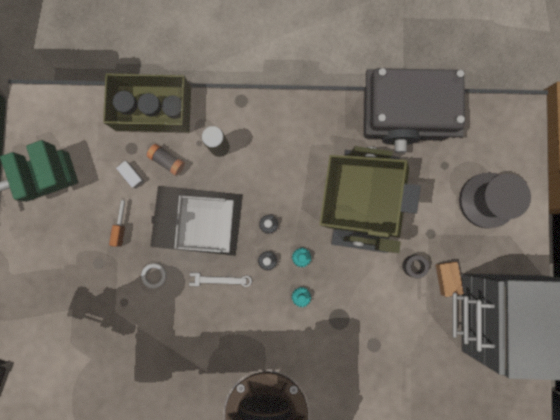

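View pics/side0.png

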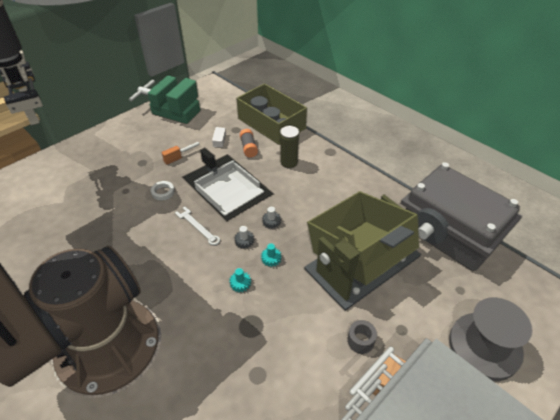

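```bash
python3 - <<'E'
from h import *
s=load('top0'); crop(s,'c1',310,140,430,260,6); crop(s,'c3',95,110,295,290,4)
s=load('side0'); crop(s,'c2',290,180,440,300,5)
E
```

```text
(no output)
```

View pics/c1.png

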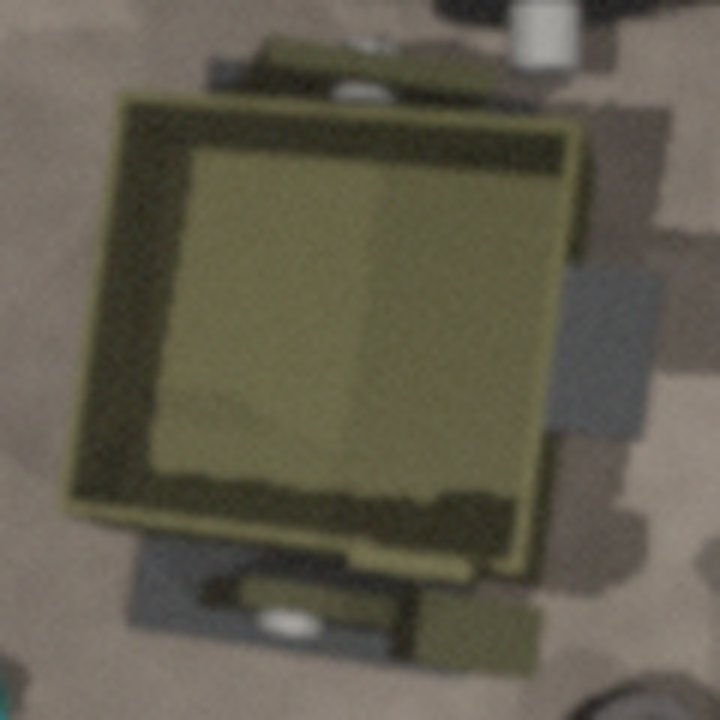

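View pics/c2.png

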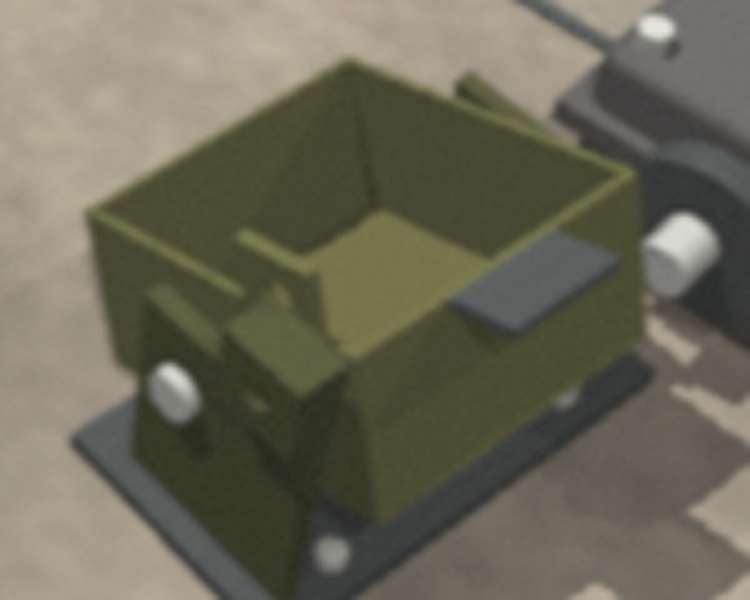

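View pics/c3.png

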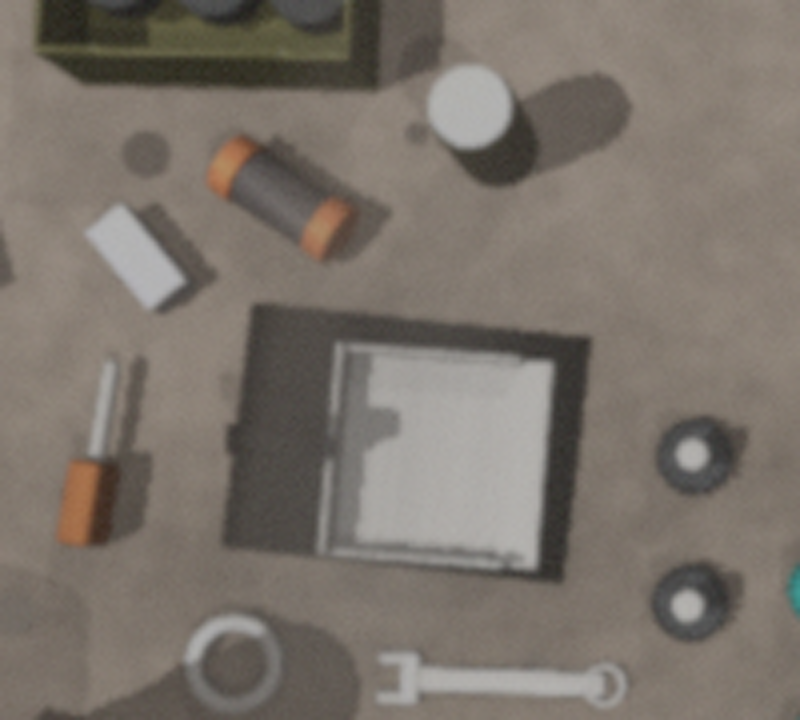

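```bash
python3 - <<'E'
from h import *
T=load('top0');S=load('side0')
np.set_printoptions(precision=4,suppress=True)
c1=lambda a,b:(310+a/6,140+b/6); c3=lambda a,b:(95+a/4,110+b/4); c2=lambda a,b:(290+a/5,180+b/5)
print('boss outer top L,R @195',onz(T,*c1(412,665),.195),onz(T,*c1(538,676),.195),'inner L',onz(T,*c1(418,592),.195),onz(T,*c1(542,603),.195))
print('hole from side tri w/ plane: side ray at z=.17',onz(S,*c2(258,403),.17))
print('boss side top corners @195', [onz(S,*c2(*p),.195) for p in [(228,328),(303,392),(345,365),(275,295)]])
print('rim low corners z~.12',onz(T,*c1(122,97),.12),onz(T,*c1(68,510),.12))
for a,b in [((122,97),(350,62)),((68,510),(90,212)),((580,125),(635,175))]:
    print('bin corner tri',tri(T,c1(*a),S,c2(*b)))
print('tread tri', tri(T,c1(567,262),S,c2(560,232)),tri(T,c1(665,270),S,c2(618,262)),tri(T,c1(638,440),S,c2(513,332)))
print('mat',[onz(T,*c3(*p),.004) for p in [(252,305),(590,340),(563,580),(224,545)]])
print('blade lip corners',onz(T,*c3(553,362),.004),onz(T,*c3(538,570),.004))
print('blade back wall top',onz(T,*c3(338,343),.034),onz(T,*c3(320,553),.034))
print('pin tip',onz(T,*c3(112,358),.022),'base',onz(T,*c3(97,460),.022))
print('block',[onz(T,*c3(*p),.044) for p in [(73,460),(112,462),(98,545),(58,542)]])
print('pinion tops',[onz(T,*c3(*p),.056) for p in [(693,454),(687,605)]])
E
```

```text
boss outer top L,R @195 [ 0.4699 -0.2691  0.195 ] [ 0.4668 -0.32    0.195 ] inner L [ 0.4995 -0.2712  0.195 ] [ 0.4964 -0.3214  0.195 ]
hole from side tri w/ plane: side ray at z=.17 [ 0.4644 -0.2973  0.17  ]
boss side top corners @195 [array([ 0.4705, -0.2714,  0.195 ]), array([ 0.4669, -0.3176,  0.195 ]), array([ 0.4916, -0.3211,  0.195 ]), array([ 0.5002, -0.2738,  0.195 ])]
rim low corners z~.12 [ 0.715  -0.1552  0.12  ] [ 0.532  -0.1352  0.12  ]
bin corner tri (array([ 0.7173, -0.1565,  0.1106]), np.float64(0.0008280916076327352))
bin corner tri (array([ 0.5317, -0.1351,  0.1151]), np.float64(0.001384721141685994))
bin corner tri (array([ 0.6959, -0.34  ,  0.1776]), np.float64(0.0006643721183909409))
tread tri (array([ 0.6386, -0.3355,  0.1776]), np.float64(0.0006234972308343679)) (array([ 0.6334, -0.3707,  0.1901]), np.float64(0.002950343928022957)) (array([ 0.5637, -0.3607,  0.1905]), np.float64(0.0010487419213844435))
mat [array([0.6373, 0.3341, 0.004 ]), array([0.618 , 0.0858, 0.004 ]), array([0.4434, 0.0996, 0.004 ]), array([0.4619, 0.3464, 0.004 ])]
blade lip corners [0.6012 0.1122 0.004 ] [0.4501 0.1179 0.004 ]
blade back wall top [0.608  0.2623 0.034 ] [0.4587 0.2688 0.034 ]
pin tip [0.5942 0.4281 0.022 ] base [0.5205 0.4351 0.022 ]
block [array([0.5194, 0.4435, 0.044 ]), array([0.5187, 0.4159, 0.044 ]), array([0.4603, 0.4228, 0.044 ]), array([0.4616, 0.4511, 0.044 ])]
pinion tops [array([0.5348, 0.0064, 0.056 ]), array([0.4305, 0.0076, 0.056 ])]
```

Request:
jog_arm([
  [30.3,-24.5,2.5,1.03],
  [30.3,-24.5,2.5,1.03],
  [30.3,-24.5,2.5,1.03],
  [30.3,-24.5,2.5,1.03],
  [30.3,-24.5,2.5,1.03],
  [30.3,-24.5,2.5,1.03],
  [30.3,-24.5,2.5,1.03],
  [30.3,-24.5,2.5,1.03],
  [30.3,-24.5,2.5,1.03],
  [30.3,-24.5,2.5,1.03],
], fingers=0)

```text
clock: 0.93
tool_pos: [0.5008, 0.3991, 0.2515]
orientation: [180.0, 0.0, -6.6]
force: [0.3, 1.2, 0.1]
opening: 0.0267
```

Request:
jog_arm([
  [4.9,-38.5,0,0],
  [4.9,-38.5,0,0],
  [4.9,-38.5,0,0],
  [4.9,-38.5,0,0],
  [4.9,-38.5,0,0],
  [4.9,-38.5,0,0],
  [4.9,-38.5,0,0],
  [4.9,-38.5,0,0],
  [4.9,-38.5,0,0],
  [4.9,-38.5,0,0],
])

```text
clock: 1.77
tool_pos: [0.5484, 0.0138, 0.2515]
orientation: [-180.0, 0.0, -6.6]
force: [1.4, 0.1, -0.8]
opening: 0.0006
```

Request:
jog_arm([
  [4.9,-38.5,0,0],
  [4.9,-38.5,0,0],
  [4.9,-38.5,0,0],
  [4.9,-38.5,0,0],
  [4.9,-38.5,0,0],
  [4.9,-38.5,0,0],
  [4.9,-38.5,0,0],
  [4.9,-38.5,0,0],
  [4.9,-38.5,0,0],
  [4.9,-38.5,0,0],
])

```text
clock: 2.6
tool_pos: [0.5975, -0.3712, 0.2511]
orientation: [-180.0, 0.0, -6.6]
force: [1.3, -0.1, -0.4]
opening: 0.0002
```

Request:
jog_arm([
  [0,0,-15,0],
  [0,0,-15,0],
  [0,0,-10,0],
  [0,0,-8,0],
  [0,0,-8,0],
  [0,0,-8,0],
  [0,0,-8,0],
  [0,0,-8,0],
  [0,0,-8,0],
  [0,0,-6,0],
])

```text
clock: 3.43
tool_pos: [0.5966, -0.3834, 0.1684]
orientation: [178.7, -0.4, -6.6]
force: [-21.9, -51.7, 33.8]
opening: 0.0005
```

Request:
jog_arm([
  [0,0,-3,0],
  [0,0,-2,0],
  [0,0,-2,0],
  [0,0,-1,0],
  [0,0,0,0],
  [0,0,0,0],
  [0,0,0,0],
  [0,0,0,0],
  [0,0,0,0],
  [0,0,0,0],
])

```text
clock: 4.27
tool_pos: [0.5984, -0.3692, 0.1503]
orientation: [179.9, -0.0, -6.5]
force: [-2.6, -4.2, 6.9]
opening: 0.0009
```

```bash
python3 - <<'E'
from h import *
s=snap('top','top1'); crop(s,'d1',310,140,430,260,5)
s=snap('side','side1'); crop(s,'d2',290,180,440,300,5)
E
```

```text
(no output)
```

View pics/d2.png

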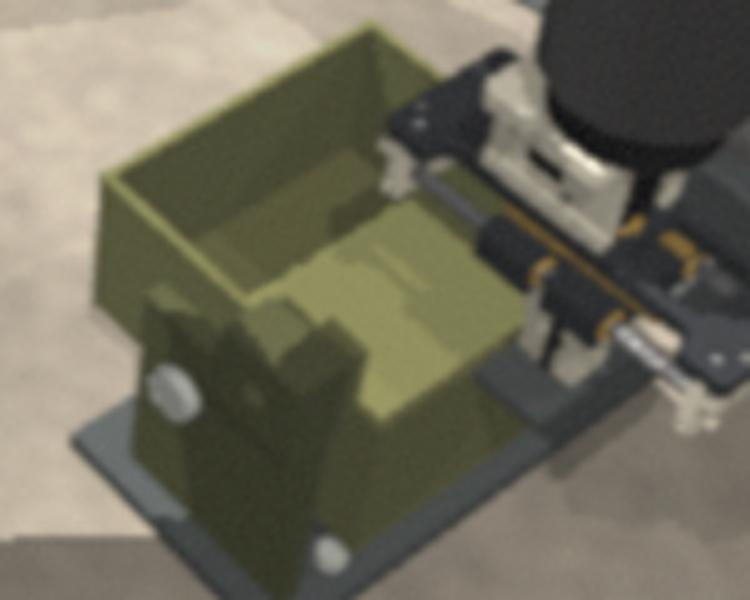

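Request:
jog_arm([
  [0,0,5,0],
  [0,0,10,0],
  [0,0,15,0],
  [0,0,20,0],
  [0,0,25,0],
  [0,0,25,0],
  [0,20,0,0],
  [-5,30,0,0],
  [-5,40,0,0],
  [-5,40,0,0],
])

```text
clock: 5.2
tool_pos: [0.5823, -0.2374, 0.2492]
orientation: [-179.9, 0.1, -6.7]
force: [0.1, 0.8, 0.3]
opening: 0.0006
```

Request:
jog_arm([
  [-5.5,40,0,0],
  [-5.5,40,0,0],
  [-5.5,40,0,0],
  [-5.5,40,0,0],
  [-5.5,40,0,0],
  [-5.5,40,0,0],
  [-5.5,40,0,0],
  [-5.5,40,0,0],
  [-5.5,40,0,0],
  [-5.5,40,0,0],
], fingers=60)

```text
clock: 6.03
tool_pos: [0.5264, 0.1634, 0.25]
orientation: [-180.0, 0.0, -6.6]
force: [1.3, 0.1, 0.6]
opening: 0.058
```

Request:
jog_arm([
  [-5.5,40,0,0],
  [-5.5,40,0,0],
  [-5.5,40,0,0],
  [-5.5,40,0,0],
  [-5.5,40,0,0],
  [-5,40,0,0],
  [-5,35,0,0],
  [-1,0,0,0],
  [0,0,0,0],
  [0,0,0,0],
])

```text
clock: 6.87
tool_pos: [0.4883, 0.436, 0.2492]
orientation: [179.9, 0.1, -6.6]
force: [-0.9, -0.4, 0.1]
opening: 0.06
```

```bash
python3 - <<'E'
from h import *
s=snap('top','top2'); crop(s,'d1',310,140,430,260,5)
o=get_obs(); print(o['tool_pos'],o['orientation'],o['force'])
s=snap('side','side2'); crop(s,'d2',290,180,440,300,5)
E
```

```text
[0.48878442 0.4353951  0.24957366] [ 1.79977278e+02  3.10902068e-02 -6.62126136e+00] [ 0.02901436 -0.88184716  0.16028561]
```

View pics/d2.png

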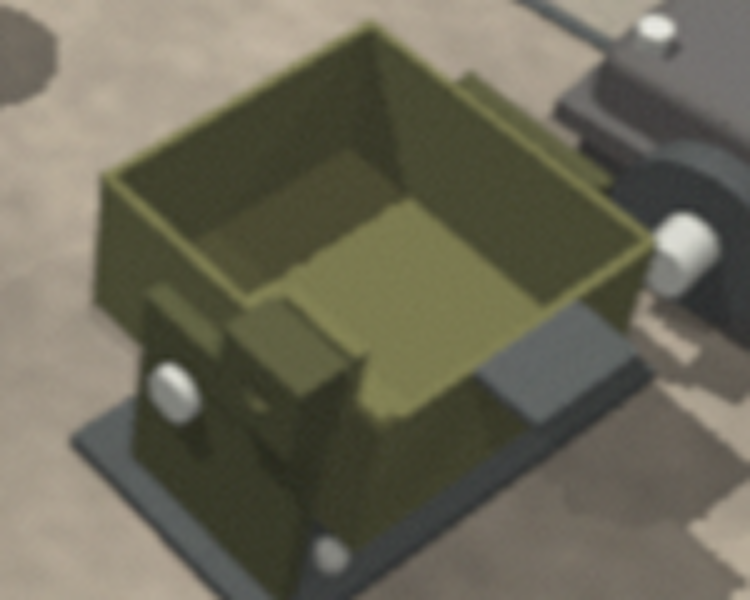

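View pics/d1.png

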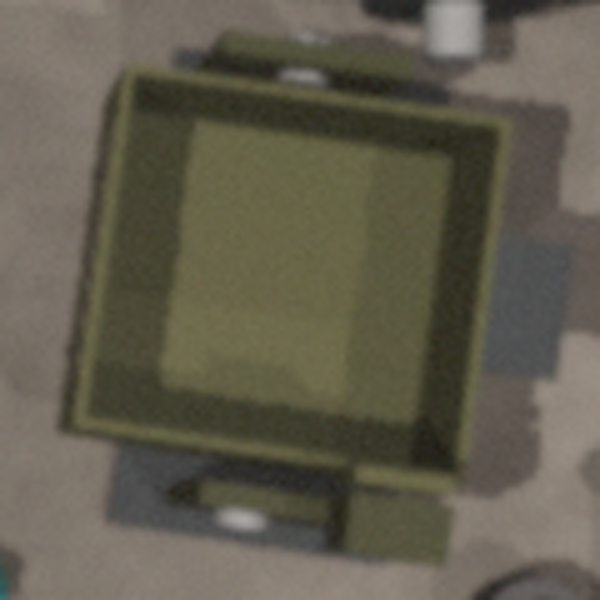

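View pics/top2.png

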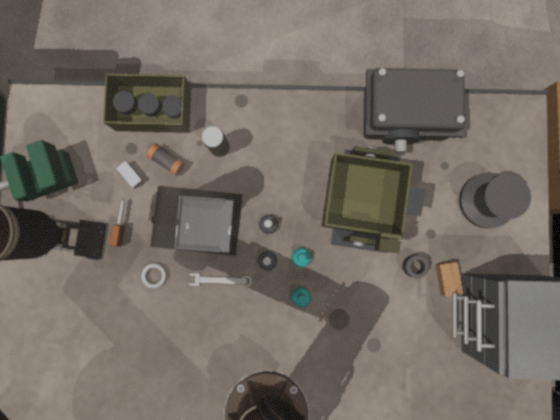

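Request:
jog_arm([
  [0,0,-25,0],
  [0,0,-30,0],
  [0,0,-35,0],
  [0,0,-35,0],
  [0,0,-30,0],
  [0,0,-25,0],
  [0,0,-20,0],
  [0,0,-20,0],
  [0,0,-14,0],
  [0,0,-9,0],
])

```text
clock: 7.8
tool_pos: [0.4892, 0.4339, 0.0052]
orientation: [179.9, 0.1, -6.7]
force: [0.8, -0.6, 1.5]
opening: 0.0602
```

Request:
jog_arm([
  [0,0,0,0],
  [0,0,0,0],
  [0,0,0,0],
  [0,0,0,0],
  [0,0,0,0],
  [0,0,0,0],
  [0,0,0,0],
  [0,0,0,0],
  [0,0,0,0],
  [0,0,0,0],
], fingers=10)

```text
clock: 8.63
tool_pos: [0.4899, 0.4367, 0.0077]
orientation: [-179.9, -0.1, -6.6]
force: [-1.7, 1.1, 6.2]
opening: 0.0241
```

```bash
python3 - <<'E'
from h import *
o=get_obs(); print(o['tool_pos'],o['orientation'],o['force'],o['opening'])
s=load('top2'); c=lambda a,b:(310+a/5,140+b/5)
for p in [(128,75),(82,428),(458,482),(508,122)]: print(onz(s,*c(*p),.15))
S=snap('side','side3');crop(S,'e2',140,100,260,190,6)
E
```

```text
[0.48985141 0.43669209 0.00772519] [-1.79886799e+02 -7.40168763e-02 -6.61408614e+00] [-1.65572107  1.09444912  6.24362901] 0.024087642099161394
[ 0.71229086 -0.16555025  0.15      ]
[ 0.52961064 -0.14546914  0.15      ]
[ 0.50727747 -0.33675704  0.15      ]
[ 0.69267478 -0.36082271  0.15      ]
```

View pics/e2.png

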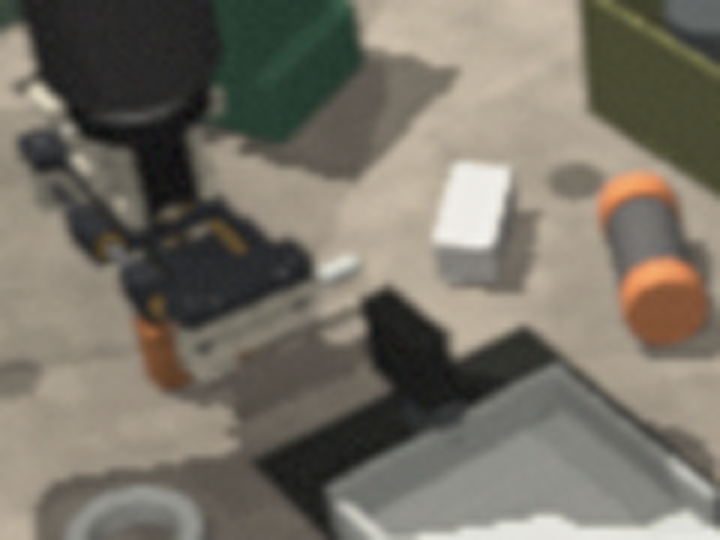

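Request:
jog_arm([
  [0,0,10,0],
  [0,0,25,0],
  [0,0,35,0],
  [0,0,35,0],
  [0,0,35,0],
  [0,0,35,0],
  [0,0,35,0],
  [0,-15,25,0],
  [3,-30,9,0],
  [3,-38,0,0],
])

```text
clock: 9.52
tool_pos: [0.4956, 0.3536, 0.2535]
orientation: [-179.8, -0.1, -6.5]
force: [1.2, 0.1, -2.3]
opening: 0.024
```

Request:
jog_arm([
  [3,-38,0,0],
  [3,-38,0,0],
  [3,-38,0,0],
  [3,-38,0,0],
  [3,-38,0,0],
  [3,-38,0,0],
  [3,-38,0,0],
  [3,-38,0,0],
  [-17.6,-33,0,0],
  [-17.6,-33,0,0],
])

```text
clock: 10.35
tool_pos: [0.4826, -0.0194, 0.25]
orientation: [180.0, 0.1, -6.7]
force: [0.6, -0.1, -2.5]
opening: 0.0241
```

Request:
jog_arm([
  [-17.6,-33,0,0],
  [-17.6,-33,0,0],
  [-17.6,-33,0,0],
  [-17.6,-33,0,0],
  [-17.6,-33,0,0],
  [-17.6,-33,0,0],
  [-17.6,-33,0,0],
  [-15,-25,0,0],
  [-10,-15,0,0],
  [0,0,0,0],
])

```text
clock: 11.18
tool_pos: [0.333, -0.29, 0.2503]
orientation: [-180.0, 0.1, -6.8]
force: [1.1, 0.3, -2.8]
opening: 0.0239
```

```bash
python3 - <<'E'
from h import *
o=get_obs(); print(o['tool_pos'],o['orientation'],o['force'],o['opening'])
S=snap('side','side4');T=snap('top','top4')
E
```

```text
[ 0.33299205 -0.28999975  0.25034435] [-1.79976062e+02  1.17376090e-01 -6.84251280e+00] [ 1.10130434  0.30124973 -2.76714239] 0.02391420147806607
```

View pics/side4.png

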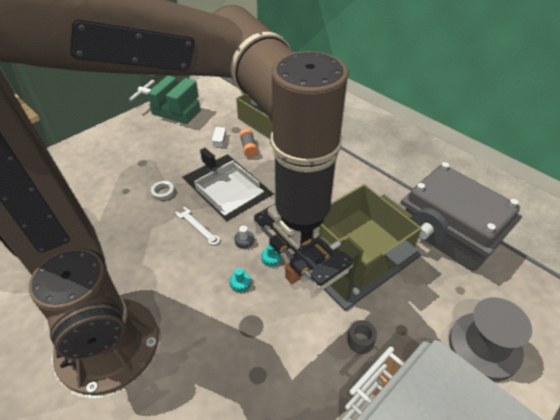

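View pics/top4.png

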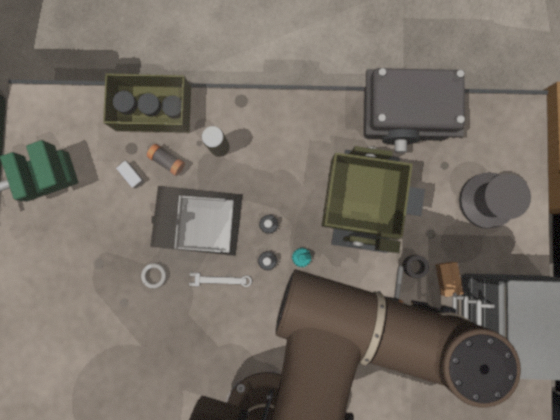

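```bash
python3 - <<'E'
from h import *
T=load('top4');S=load('side4'); 
crop(T,'f1',360,220,440,310,8)
crop(S,'f2',260,210,380,300,6)
p=[.333+.105*.993,-.29-.105*.117,.2646]
print(proj(T,p),proj(S,p))
E
```

```text
[400.08122871 266.37744372] [339.39798582 241.68733381]
```

View pics/f1.png

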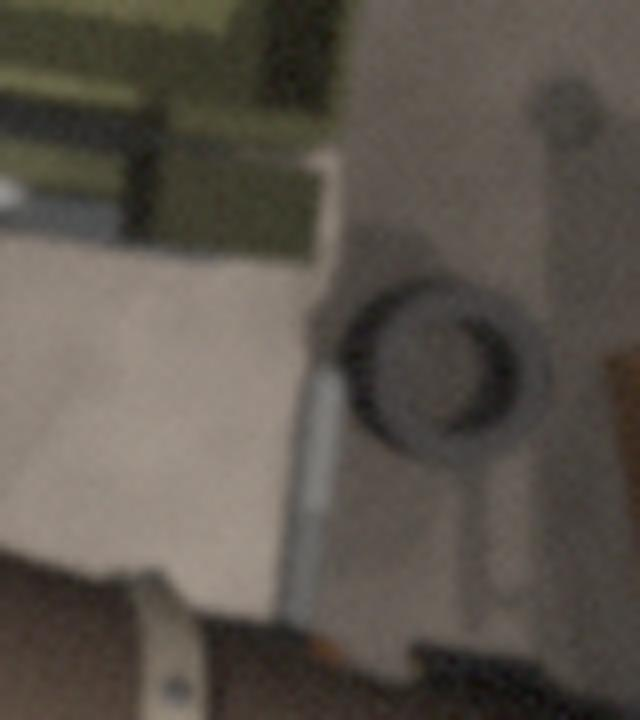

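View pics/f2.png

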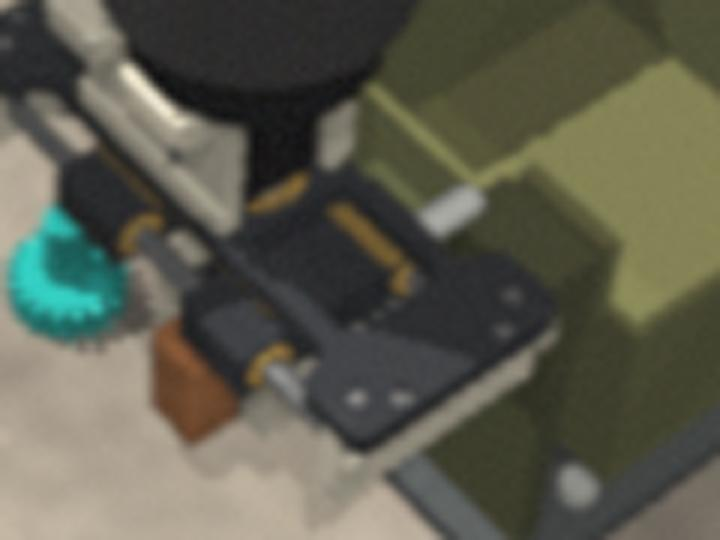

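```bash
python3 - <<'E'
from h import *
T=load('top4');S=load('side4'); 
t=(360+329/8,220+370/8); s=(260+484/6,210+203/6)
print(tri(T,t,S,s))
r0=(360+298/8,220+620/8)
print('rod dir',onz(T,*t,.262),onz(T,*r0,.262), onz(T,360+310/8,220+262/8,.195),onz(T,360+130/8,220+247/8,.195))
print(np.array(onz(T,360+160/8,220+160/8,.195)),onz(T,360+322/8,220+160/8,.195))
E
```

```text
(array([ 0.43749653, -0.30584287,  0.26054088]), np.float64(0.00024277537414189708))
rod dir [ 0.43748656 -0.30535096  0.262     ] [ 0.36707274 -0.29721542  0.262     ] [ 0.46656062 -0.31777485  0.195     ] [ 0.46959842 -0.26322335  0.195     ]
[ 0.49624734 -0.27200965  0.195     ] [ 0.49758549 -0.32114498  0.195     ]
```

Request:
jog_arm([
  [0,5,-10,0],
  [0,5,-15,0],
  [0,5,-15,0],
  [0,0,-15,0],
  [0,0,-15,0],
  [0,0,-11,0],
  [0,0,-10,0],
  [0,0,0,0],
  [0,0,0,0],
  [0,0,0,0],
])

```text
clock: 12.12
tool_pos: [0.3364, -0.2728, 0.1599]
orientation: [180.0, -0.0, -6.6]
force: [-0.0, 0.3, -1.6]
opening: 0.0234
```

```bash
python3 - <<'E'
from h import *
o=get_obs(); print(o['tool_pos'],o['orientation'],o['force'],o['opening'])
S=snap('side','side5');T=snap('top','top5')
crop(T,'f1',360,220,440,310,8)
crop(S,'f2',290,210,380,290,8)
E
```

```text
[ 0.33636333 -0.27284027  0.15988283] [ 1.79992018e+02 -1.48415729e-02 -6.57780168e+00] [-0.01252197  0.3095262  -1.55462423] 0.023446316741319397
```

View pics/f1.png

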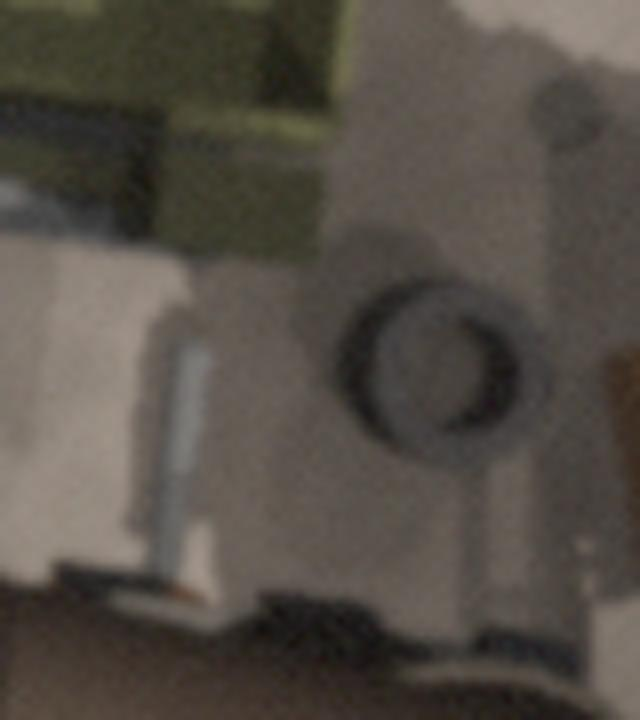

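View pics/f2.png

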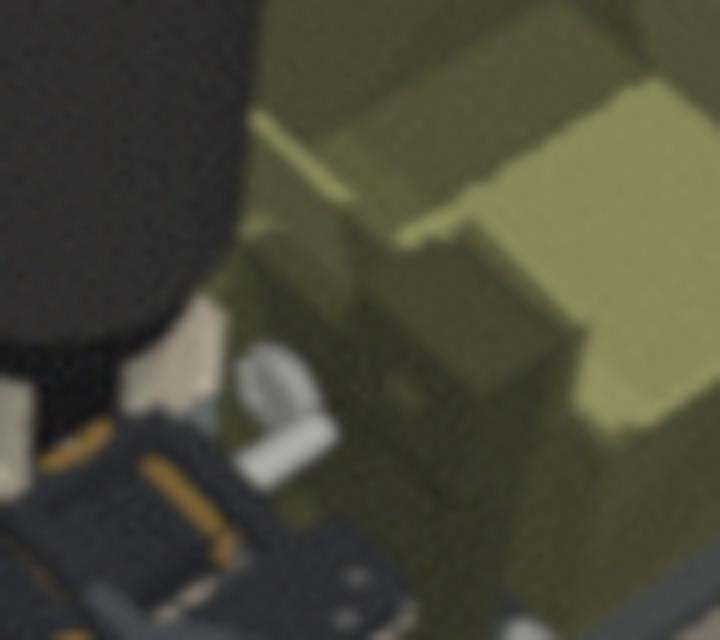

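```bash
python3 - <<'E'
from h import *
T=load('top5');S=load('side5'); 
t=(360+196/8,220+345/8); s=(290+330/8,210+416/8)
p,e=tri(T,t,S,s);print(p,e)
t0=(360+165/8,220+570/8); print('rod',onz(T,*t,.17),onz(T,*t0,.17))
print('hole side z.17',onz(S,290+405/8,210+385/8,.17))
print('boss',onz(T,360+160/8,220+155/8,.195),onz(T,360+325/8,220+155/8,.195),onz(T,360+152/8,220+250/8,.195),onz(T,360+318/8,220+262/8,.195))
h=np.array([.468,-.294,.17]); print('hole proj',proj(S,h),'boss outer corners side',[proj(S,h+np.array([-.115*a*0+ .115*a,.993*a,b])) for a,b in[(.025,.025),(-.025,.025)]])
E
```

```text
[ 0.43972163 -0.2873773   0.17848485] 0.0001983892776535604
rod [ 0.43941522 -0.28945777  0.17      ] [ 0.3699172  -0.28065102  0.17      ]
hole side z.17 [ 0.46807385 -0.29131107  0.17      ]
boss [ 0.49776717 -0.27199213  0.195     ] [ 0.49912927 -0.32204162  0.195     ] [ 0.46887343 -0.26990054  0.195     ] [ 0.46662747 -0.3201952   0.195     ]
hole proj [341.51913061 258.83006237] boss outer corners side [array([334.9442012 , 244.96512073]), array([350.52191408, 259.17513658])]
```

```bash
python3 - <<'E'
from h import *
T=load('top5');S=load('side5'); 
p=np.array([.4397,-.2875,.1742])
ms=np.array((290+330/8,210+416/8))
for dy,dz in[(-2.5,-4.5),(-2.5,-8),(-5,-4.5),(0,-4.5),(0,-8)]:
    d=np.array([.0283,-.0033+dy/1e3,dz/1e3]); print(dy,dz,ms+proj(S,p+d)-proj(S,p),'want 340.6-341.5, 258.1-258.8')
E
```

```text
-2.5 -4.5 [341.34428223 257.53781465] want 340.6-341.5, 258.1-258.8
-2.5 -8 [341.19313956 258.47792563] want 340.6-341.5, 258.1-258.8
-5 -4.5 [342.19678886 258.17729676] want 340.6-341.5, 258.1-258.8
0 -4.5 [340.49384165 256.89988233] want 340.6-341.5, 258.1-258.8
0 -8 [340.34501224 257.84045517] want 340.6-341.5, 258.1-258.8
```

Request:
jog_arm([
  [0,-2.5,-3,0],
  [0,0,-3,0],
  [0,0,0,0],
  [5,-0.6,0,0],
  [5,-0.6,0,0],
  [6,-0.7,0,0],
  [6,-0.7,0,0],
  [6,-0.7,0,0],
  [6,-0.7,0,0],
  [6,-0.7,0,0],
])

```text
clock: 13.05
tool_pos: [0.3766, -0.2806, 0.1535]
orientation: [180.0, 0.0, -6.6]
force: [0.1, -0.3, -2.2]
opening: 0.0236
```

```bash
python3 - <<'E'
from h import *
o=get_obs(); print(o['tool_pos'],o['orientation'],o['force'],o['moment'],o['opening'])
S=snap('side','side6')
crop(S,'f2',290,210,380,290,8)
E
```

```text
[ 0.37664485 -0.28061421  0.15349128] [ 1.79999247e+02  6.55083926e-03 -6.64196551e+00] [ 0.14528329 -0.27053083 -2.17397293] [-0.05730293  0.01104318  0.00476555] 0.023630147954585033
```

View pics/f2.png

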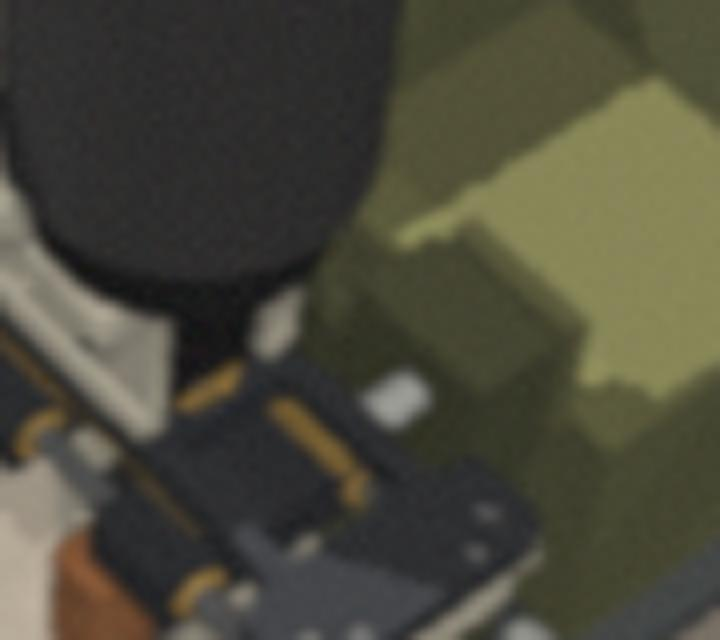

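Request:
jog_arm([
  [6,-0.7,0,0],
  [6,-0.7,0,0],
  [6,-0.7,0,0],
  [6,-0.7,0,0],
  [6,-0.7,0,0],
  [0,0,0,0],
  [0,0,0,0],
  [0,0,0,0],
  [0,0,0,0],
  [0,0,0,0],
])

```text
clock: 13.93
tool_pos: [0.4056, -0.284, 0.1536]
orientation: [-180.0, -0.0, -6.7]
force: [-0.6, 0.9, -1.4]
opening: 0.0238
```

```bash
python3 - <<'E'
from h import *
o=get_obs(); print(o['tool_pos'],o['orientation'],o['force'],o['moment'],o['opening'])
S=snap('side','side7')
crop(S,'f2',290,200,380,280,8)
E
```

```text
[ 0.40560528 -0.28399528  0.15360943] [-1.79997159e+02 -1.41419400e-03 -6.65395502e+00] [-0.55476665  0.89747181 -1.37387104] [-0.05254731  0.0402625   0.04820047] 0.02379917420013747
```

View pics/f2.png

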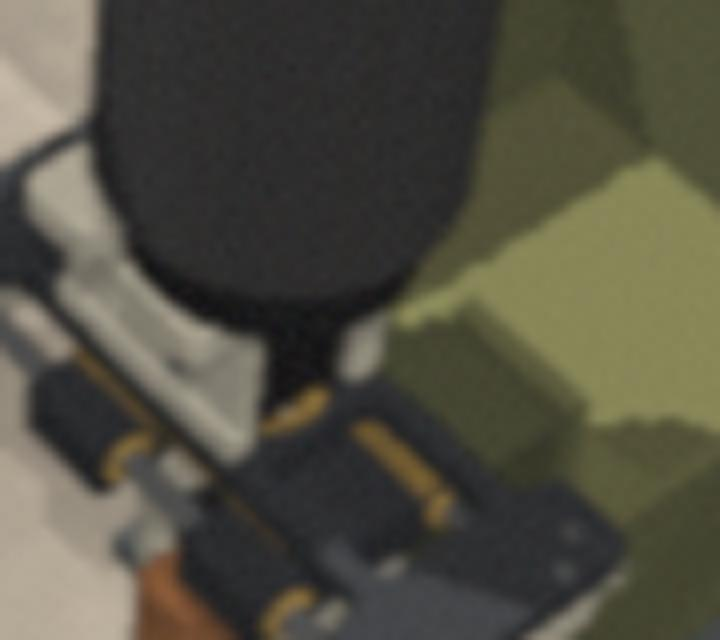

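Request:
jog_arm([
  [5,-0.6,0,0],
  [5,-0.6,0,0],
  [5,-0.6,0,0],
  [5,-0.6,0,0],
  [4,-0.5,0,0],
  [3,-0.3,0,0],
  [2,-0.2,0,0],
  [1,0,0,0],
  [0,0,0,0],
  [0,0,0,0],
])

```text
clock: 14.82
tool_pos: [0.4357, -0.2874, 0.1535]
orientation: [-180.0, 0.0, -6.6]
force: [-0.5, -0.2, -2.7]
opening: 0.0239
```

Request:
jog_arm([
  [2,-0.2,0,0],
  [1,0,0,0],
  [1,0,0,0],
  [1,0,0,0],
  [0,0,0,0],
  [0,0,0,0],
  [0,0,0,0],
  [0,0,0,0],
  [0,0,0,0],
  [0,0,0,0],
])

```text
clock: 15.65
tool_pos: [0.4375, -0.2874, 0.1533]
orientation: [-180.0, 0.3, -6.7]
force: [-10.5, 1.5, 5.2]
opening: 0.0237
```

```bash
python3 - <<'E'
from h import *
o=get_obs(); print(o['tool_pos'],o['orientation'],o['force'],o['moment'],o['opening'])
S=snap('side','side8')
crop(S,'f2',290,200,380,280,8)
E
```

```text
[ 0.43751323 -0.28744108  0.15332891] [-179.97903492    0.32369147   -6.7038496 ] [-10.4723366    1.49185868   5.18443794] [ 0.37667546  3.77103499 -0.11464417] 0.023667447521985883
```

View pics/f2.png

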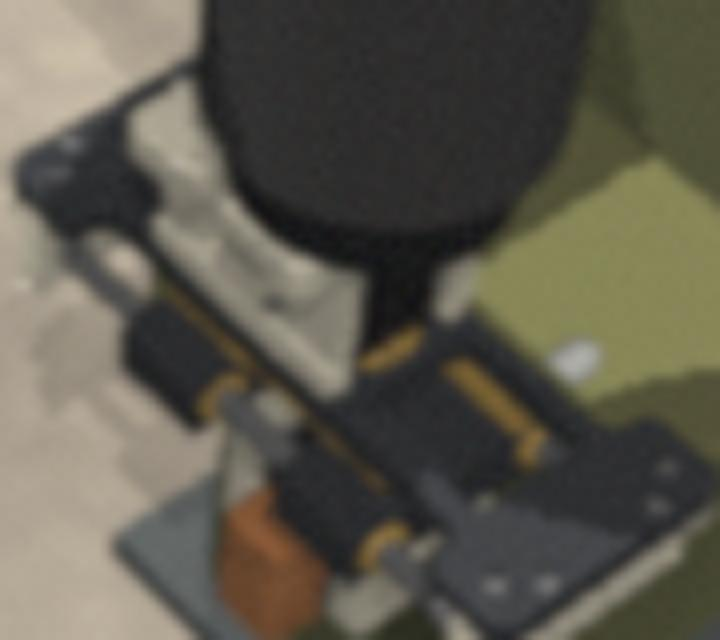

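Request:
jog_arm([
  [0,0,0,0],
  [0,0,0,0],
  [0,0,0,0],
  [0,0,0,0],
  [0,0,0,0],
  [0,0,0,0],
  [0,0,10,0],
  [0,0,20,0],
  [0,0,30,0],
  [0,0,38,0],
], fingers=50)

```text
clock: 16.53
tool_pos: [0.4397, -0.2872, 0.2516]
orientation: [-180.0, 0.2, -6.7]
force: [1.1, 0.0, -0.9]
opening: 0.0499
```

```bash
python3 - <<'E'
from h import *
o=get_obs(); print(o['tool_pos'],o['orientation'],o['force'],o['joint_pos'],o['opening'])
S=snap('side','side9');T=snap('top','top9')
crop(S,'f2',220,180,380,300,5)
crop(T,'f1',240,190,420,310,4)
E
```

```text
[ 0.43968355 -0.28718312  0.25156186] [-179.95566415    0.21636784   -6.65412489] [ 1.05352828  0.00558939 -0.87779255] [-1.17490645e+01  5.56080377e+00 -1.56705158e+01 -2.67227928e-02
 -6.89881327e+01  9.51044854e+01] 0.04994694373076453
```

View pics/f2.png

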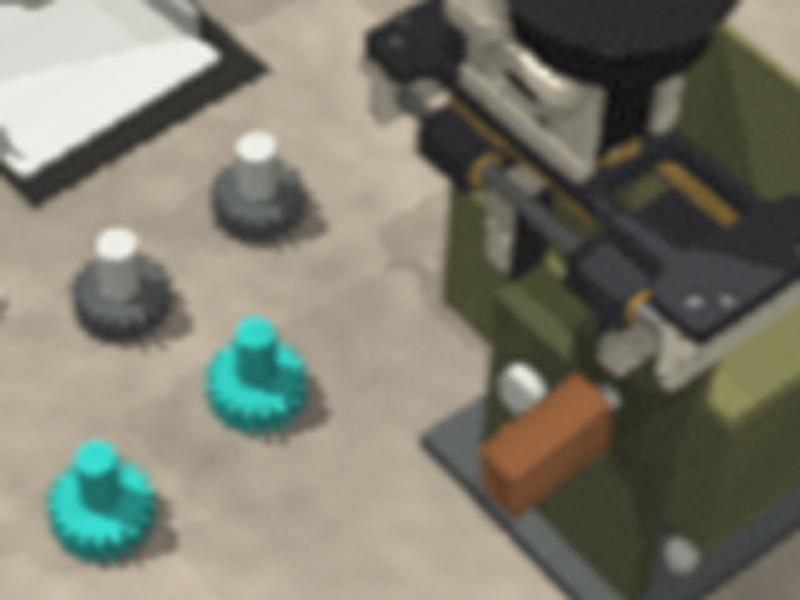

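View pics/f1.png

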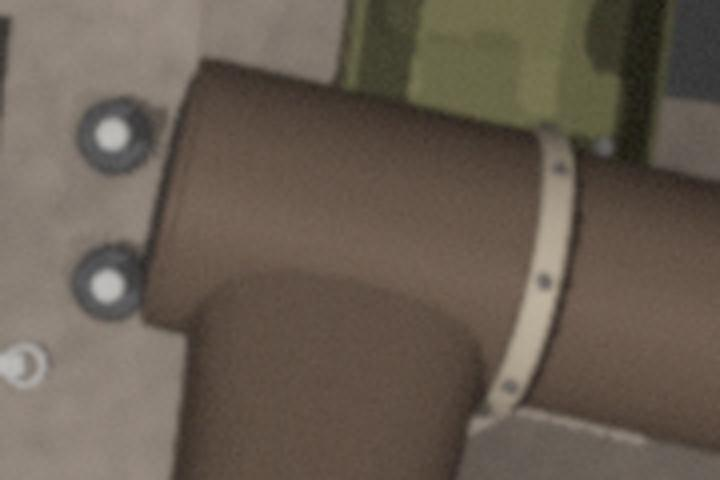

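```bash
python3 - <<'E'
from h import *
T=load('top9');S=load('side9')
for a,b in [((112,134),(257,146)),((106,286),(117,245))]:
    t=(240+a[0]/4,190+a[1]/4);s=(220+b[0]/5,180+b[1]/5)
    print(tri(T,t,S,s),onz(T,*t,.056),onz(S,*s,.056))
E
```

```text
(array([0.53482092, 0.0072558 , 0.05429824]), np.float64(0.00015209531489050184)) [0.53480798 0.00714172 0.056     ] [0.53367966 0.00612795 0.056     ]
(array([0.4298627 , 0.00816207, 0.05297466]), np.float64(0.0006556548200493448)) [0.42976108 0.00826343 0.056     ] [0.42851438 0.00583828 0.056     ]
```

Request:
jog_arm([
  [11.8,36.8,0,0],
  [11.8,36.8,0,0],
  [11.8,36.8,0,0],
  [11.8,36.8,0,0],
  [11.8,36.8,0,0],
  [11.8,36.8,0,0],
  [11.8,36.8,0,0],
  [11.8,36.8,0,0],
  [0,0,-15,0],
  [0,0,-30,0],
])

```text
clock: 17.47
tool_pos: [0.5384, 0.0096, 0.2099]
orientation: [-179.9, -0.4, -6.4]
force: [0.2, -0.7, -0.3]
opening: 0.0502
```

Request:
jog_arm([
  [0,0,-35,0],
  [0,0,-35,0],
  [0,0,-30,0],
  [0,0,-25,0],
  [0,0,-20,0],
  [0,0,-15,0],
  [0,0,-12,0],
  [0,0,-6,0],
  [0,0,-3,0],
  [0,0,0,0],
])

```text
clock: 18.3
tool_pos: [0.5354, 0.0068, 0.0256]
orientation: [180.0, 0.0, -6.6]
force: [-0.1, -0.8, -0.8]
opening: 0.05
```

Request:
jog_arm([
  [0,0,0,0],
  [0,0,0,0],
  [0,0,0,0],
  [0,0,0,0],
  [0,0,0,0],
  [0,0,0,0],
  [0,0,0,0],
  [0,0,0,0],
  [0,0,0,0],
  [0,0,0,0],
], fingers=10)

```text
clock: 19.13
tool_pos: [0.5356, 0.0069, 0.026]
orientation: [-180.0, -0.0, -6.6]
force: [-1.0, 0.1, 6.6]
opening: 0.0212
```

Request:
jog_arm([
  [0,0,10,0],
  [0,0,25,0],
  [0,0,30,0],
  [2,15,5,0],
  [5,32,0,0],
  [5,36,0,0],
  [5,36,0,0],
  [5,32,0,0],
  [4,20.7,0,0],
  [0,0,0,0],
])

```text
clock: 19.97
tool_pos: [0.5622, 0.1823, 0.0958]
orientation: [-180.0, -0.1, -6.5]
force: [0.3, -0.3, -0.7]
opening: 0.0213
```

Request:
jog_arm([
  [0,0,-10,0],
  [0,0,-15,0],
  [0,0,-15,0],
  [0,0,-10,0],
  [0,0,-6,0],
  [0,0,-3,0],
  [0,0,-1,0],
  [0,0,-1,0],
  [0,0,0,0],
  [0,0,0,0],
])

```text
clock: 20.8
tool_pos: [0.5616, 0.1786, 0.0352]
orientation: [-180.0, -0.0, -6.6]
force: [0.1, 0.6, -0.9]
opening: 0.0217
```

```bash
python3 - <<'E'
from h import *
o=get_obs(); print(o['tool_pos'],o['orientation'],o['force'],o['opening'])
S=snap('side','side10')
crop(S,'f2',160,120,300,240,6)
E
```

```text
[0.5616092  0.1786155  0.03515205] [-1.79965525e+02 -4.34659397e-02 -6.64617950e+00] [ 0.13797454  0.59835644 -0.89600875] 0.021704727975170215
```

View pics/f2.png

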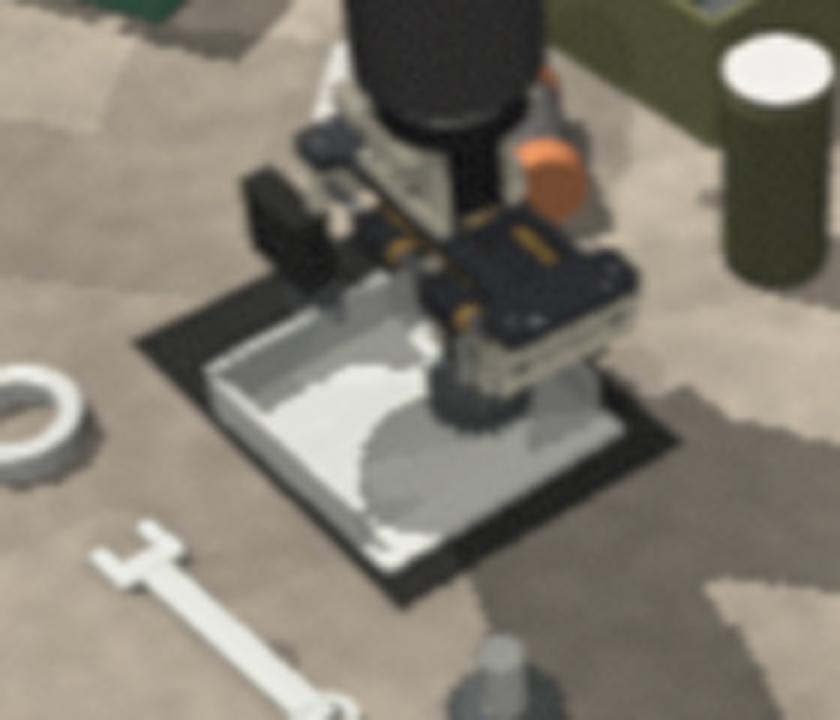

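Request:
jog_arm([
  [0,0,-1,0],
  [0,0,0,0],
  [0,0,0,0],
  [0,0,0,0],
  [0,0,0,0],
  [0,0,10,0],
  [0,0,20,0],
  [0,0,30,0],
  [0,0,20,0],
  [0,0,0,0],
], fingers=46)

```text
clock: 21.68
tool_pos: [0.5639, 0.1798, 0.1192]
orientation: [-179.7, -0.4, -6.6]
force: [0.2, -0.4, 1.1]
opening: 0.0459
```

Request:
jog_arm([
  [-10,-15,0,0],
  [-21,-28,0,0],
  [-24,-30,0,0],
  [-24,-30,0,0],
  [-24,-30,0,0],
  [-19,-24,0,0],
  [-10.3,-14,0,0],
  [0,0,-10,0],
  [0,0,-20,0],
  [0,0,0,0],
])

```text
clock: 22.52
tool_pos: [0.4277, 0.0068, 0.082]
orientation: [180.0, 0.1, -6.7]
force: [0.2, -1.1, -0.3]
opening: 0.0457
```

```bash
python3 - <<'E'
from h import *
o=get_obs(); print(o['tool_pos'],o['orientation'],o['force'],o['opening'])
S=snap('side','side11');T=snap('top','top11')
crop(S,'f2',160,140,300,260,5)
crop(T,'f1',150,180,310,300,5)
E
```

```text
[0.42771107 0.00682603 0.08195255] [ 1.79954135e+02  1.27943177e-01 -6.71308238e+00] [ 0.24074964 -1.14967324 -0.33476409] 0.04569604781031485
```

View pics/f2.png

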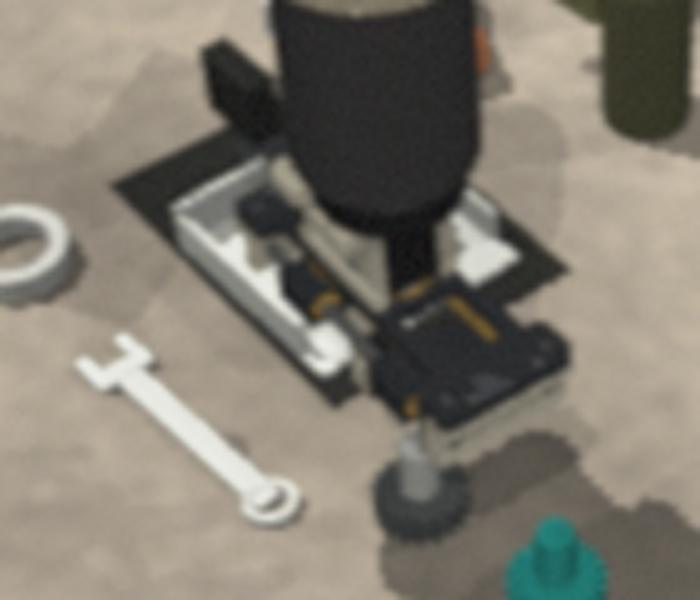

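View pics/f1.png

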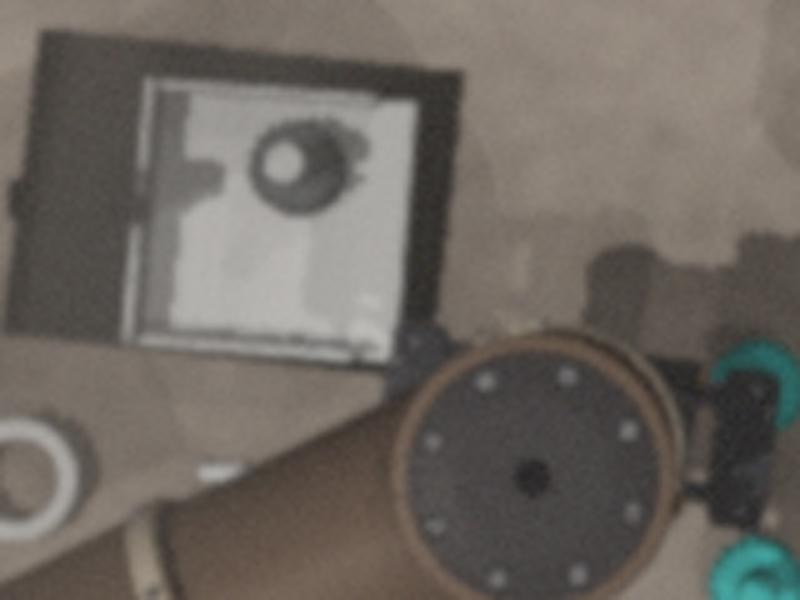

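Request:
jog_arm([
  [1,0,-15,0],
  [0,0,-15,0],
  [0,0,-13,0],
  [0,0,-8,0],
  [0,0,-4,0],
  [0,0,-2,0],
  [0,0,0,0],
  [0,0,0,0],
  [0,0,0,0],
  [0,0,0,0],
])

```text
clock: 23.45
tool_pos: [0.4303, 0.0076, 0.0271]
orientation: [-180.0, -0.1, -6.6]
force: [-0.1, 0.1, -0.6]
opening: 0.0463
```

Request:
jog_arm([
  [0,0,0,0],
  [0,0,0,0],
  [0,0,0,0],
  [0,0,0,0],
  [0,0,0,0],
  [0,0,0,0],
  [0,0,0,0],
  [0,0,0,0],
  [0,0,0,0],
  [0,0,0,0],
], fingers=10)

```text
clock: 24.28
tool_pos: [0.4301, 0.0075, 0.0266]
orientation: [-180.0, -0.0, -6.6]
force: [0.4, 0.8, 1.9]
opening: 0.0212
```

Request:
jog_arm([
  [0,0,10,0],
  [0,0,25,0],
  [0,0,30,0],
  [6,15,5,0],
  [13,34,0,0],
  [14,37,0,0],
  [14,37,0,0],
  [12,32,0,0],
  [6.5,19,0,0],
  [0,0,0,0],
])

```text
clock: 25.12
tool_pos: [0.497, 0.185, 0.096]
orientation: [-180.0, -0.0, -6.5]
force: [0.4, -0.2, -0.9]
opening: 0.0217
```

Request:
jog_arm([
  [0,0,-10,0],
  [0,0,-15,0],
  [0,0,-15,0],
  [0,0,-10,0],
  [0,0,-6,0],
  [0,0,-3,0],
  [0,0,-2,0],
  [0,0,-1,0],
  [0,0,0,0],
  [0,0,0,0],
])

```text
clock: 25.95
tool_pos: [0.4958, 0.1817, 0.0351]
orientation: [-180.0, -0.0, -6.6]
force: [0.2, 0.1, -1.7]
opening: 0.0214
```

Request:
jog_arm([
  [0,0,0,0],
  [0,0,0,0],
  [0,0,0,0],
  [0,0,0,0],
  [0,0,0,0],
  [0,0,10,0],
  [0,0,20,0],
  [0,0,30,0],
  [0,0,30,0],
  [0,0,20,0],
], fingers=46)

```text
clock: 26.78
tool_pos: [0.4963, 0.1818, 0.1482]
orientation: [-179.9, -0.1, -6.6]
force: [0.4, 0.5, 0.0]
opening: 0.0461
```

```bash
python3 - <<'E'
from h import *
o=get_obs(); print(o['tool_pos'],o['orientation'],o['force'],o['opening'])
S=snap('side','side12');T=snap('top','top12')
crop(S,'f2',160,120,300,240,5)
crop(T,'f1',140,180,260,270,6)
E
```

```text
[0.49629912 0.18184019 0.14815444] [-1.79905625e+02 -1.41034003e-01 -6.61445420e+00] [0.37256455 0.52998537 0.04275991] 0.04610755628222183
```

View pics/f2.png

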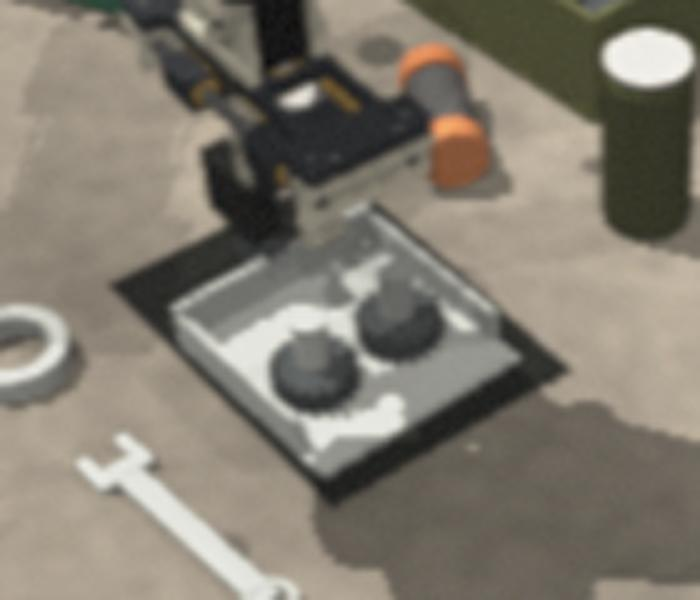

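View pics/f1.png

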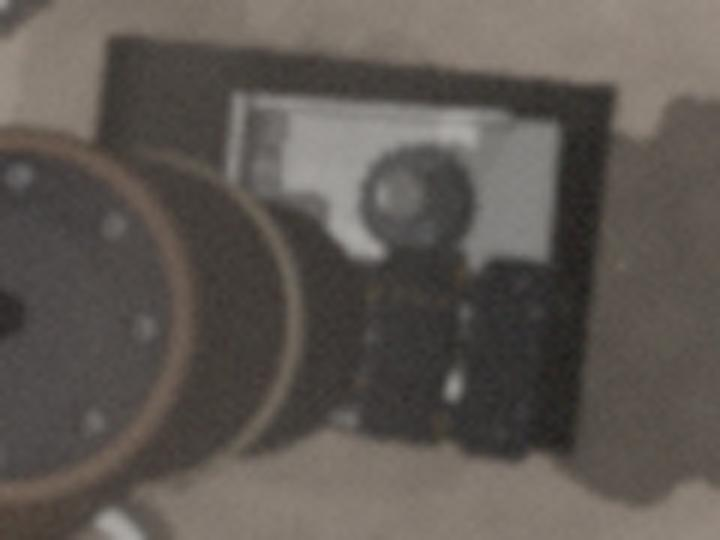

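```bash
python3 - <<'E'
from h import *
T=load('top0');S=load('side0')
ax=np.array([-.047,-.999,0]);ay=np.array([.999,-.047,0]); g=np.array([.534,.293,0])
for sn,s,o,k,r in (('g1',T,(120,190),8,(120,190,200,260)),('g2',S,(190,135),8,(190,135,270,210))):
    crop(s,sn,*r,k); im=cv2.imread('pics/'+sn+'.png')
    pts=[]
    for z in (.094,.045):
        for a,b in((.028,.011),(.028,-.011),(-.028,-.011),(-.028,.011)):
            q=(proj(s,g+a*ax+b*ay+[0,0,z])-o)*k; cv2.circle(im,tuple(int(v) for v in q),3,(0,0,255) if z>.05 else (255,0,0),-1)
    cv2.imwrite('pics/'+sn+'.png',im)
crop(T,'g3',95,65,200,140,6)
E
```

```text
(no output)
```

View pics/g1.png

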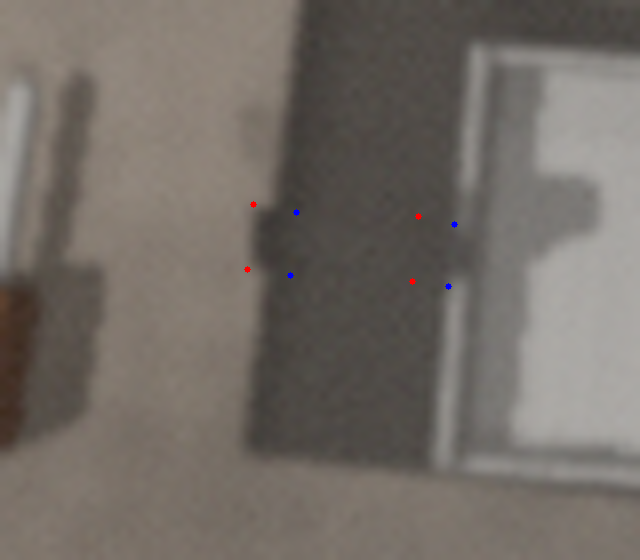

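View pics/g2.png

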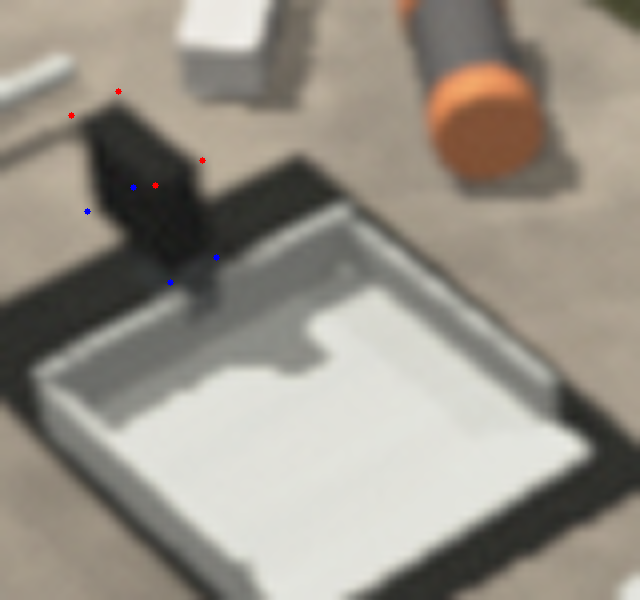

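View pics/g3.png

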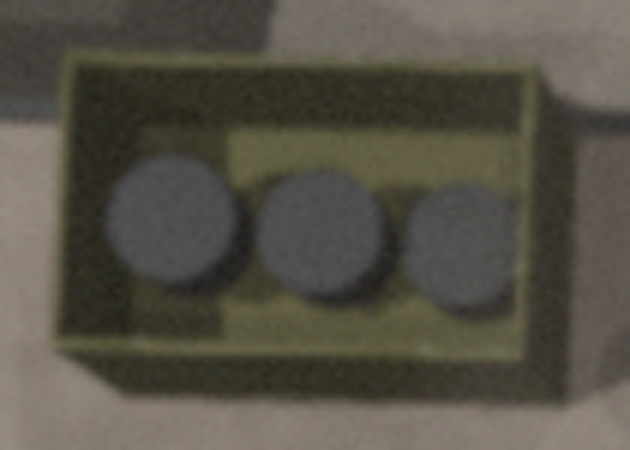

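Request:
jog_arm([
  [3,8.5,0,-6.6],
  [3,8.5,0,-6.6],
  [3,8.5,0,-6.6],
  [3,8.5,0,-6.6],
  [3,8.5,0,-6.6],
  [3,8.5,0,-6.6],
  [3,8.5,0,-6.6],
  [3,8.5,0,-6.6],
  [3,8.5,0,-6.6],
  [3,8.5,0,-6.6],
])

```text
clock: 27.72
tool_pos: [0.5253, 0.2667, 0.1445]
orientation: [180.0, -0.0, -73.0]
force: [-0.7, -0.1, 0.5]
opening: 0.0458
```

Request:
jog_arm([
  [3,8.5,0,-6.6],
  [3,8.5,0,-6.6],
  [3,8.5,0,-6.9],
  [0,0,0,0],
  [0,0,-10,0],
  [0,0,-20,0],
  [0,0,-10,0],
  [0,0,0,0],
  [0,0,0,0],
  [0,0,0,0],
])

```text
clock: 28.55
tool_pos: [0.5348, 0.2919, 0.1051]
orientation: [-180.0, 0.0, -92.7]
force: [0.3, 0.8, 0.4]
opening: 0.046
```

```bash
python3 - <<'E'
from h import *
o=get_obs(); print(o['tool_pos'],o['orientation'],o['force'],o['opening'],o['joint_pos'])
S=snap('side','side13');T=snap('top','top13')
crop(S,'f2',160,100,300,220,5)
crop(T,'f1',120,160,260,270,5)
E
```

```text
[0.53477741 0.29190068 0.10507206] [-1.79972356e+02  4.88876567e-03 -9.26798940e+01] [0.25767991 0.79626987 0.37885655] 0.04604291559764306 [ 4.69883568e+01  2.02862871e+01 -1.68731845e+01  2.24785358e-02
 -5.28189121e+01 -4.96818332e+01]
```

View pics/f2.png

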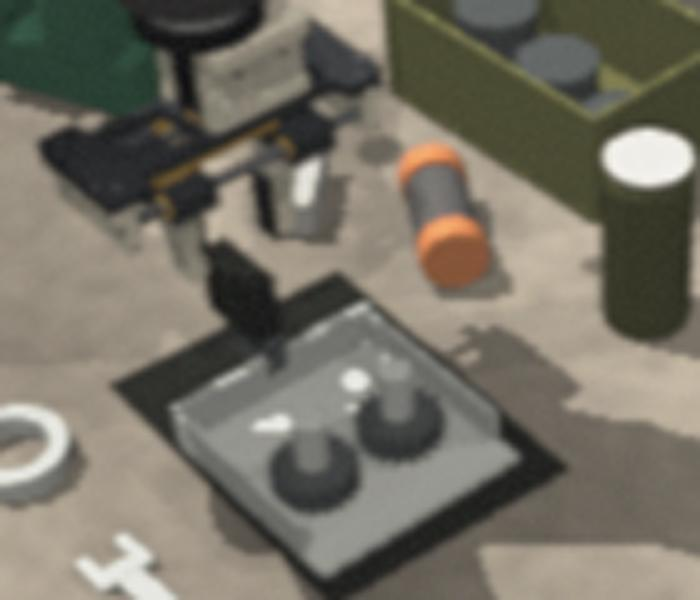

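View pics/f1.png

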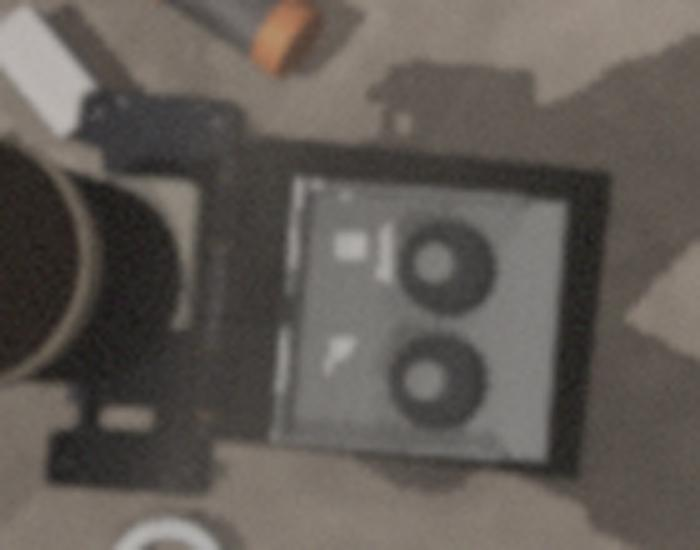

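Request:
jog_arm([
  [0,0,-10,0],
  [0,0,-12,0],
  [0,0,-12,0],
  [0,0,-10,0],
  [0,0,-5,0],
  [0,0,-3,0],
  [0,0,0,0],
  [0,0,0,0],
  [0,0,0,0],
  [0,0,0,0],
])

```text
clock: 29.48
tool_pos: [0.5348, 0.2923, 0.0532]
orientation: [-180.0, 0.0, -92.7]
force: [-1.1, 0.1, 0.5]
opening: 0.046
```

Request:
jog_arm([
  [0,0,0,0],
  [0,0,0,0],
  [0,0,0,0],
  [0,0,0,0],
  [0,0,0,0],
  [0,0,0,0],
  [0,0,0,0],
  [0,0,0,0],
  [0,0,0,0],
  [0,0,0,0],
], fingers=5)

```text
clock: 30.32
tool_pos: [0.5347, 0.2921, 0.0527]
orientation: [-180.0, 0.0, -92.7]
force: [1.3, -1.0, 2.0]
opening: 0.0217
```

Request:
jog_arm([
  [0,0,2,0],
  [0,0,3,0],
  [0,0,4,0],
  [0,0,4,0],
  [0,0,4,0],
  [0,0,4,0],
  [0,0,4,0],
  [0,0,3,0],
  [0,0,2,0],
  [0,0,0,0],
])

```text
clock: 31.15
tool_pos: [0.5347, 0.2922, 0.0832]
orientation: [-180.0, 0.0, -92.7]
force: [-0.4, -0.0, -4.9]
opening: 0.0219
```

```bash
python3 - <<'E'
from h import *
o=get_obs(); print(o['tool_pos'],o['orientation'],o['force'],o['moment'],o['opening'])
S=snap('side','side14');T=snap('top','top14')
crop(S,'f2',160,100,300,220,5)
crop(T,'f1',120,160,260,270,5)
E
```

```text
[0.53469102 0.29215594 0.08317279] [-1.79965201e+02  3.78541723e-02 -9.27465947e+01] [-0.38431259 -0.03283272 -4.93922335] [ 0.6630942  -0.0346107  -0.01321012] 0.021866221944004904
```

View pics/f2.png

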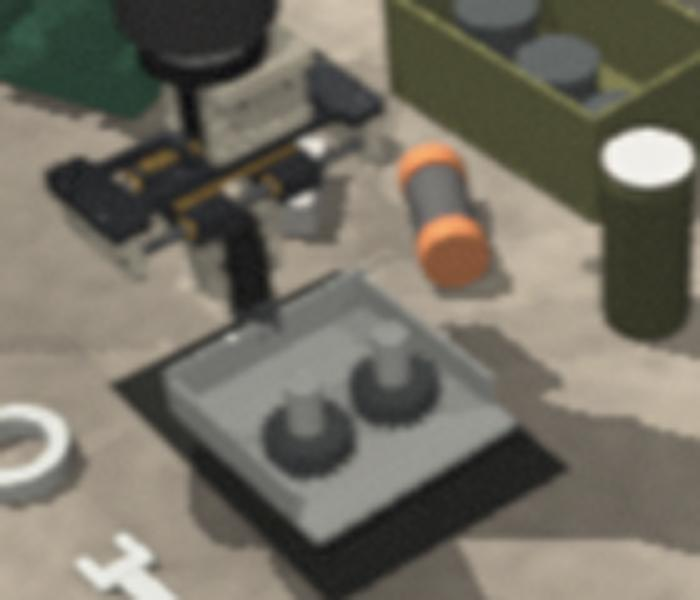

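View pics/f1.png

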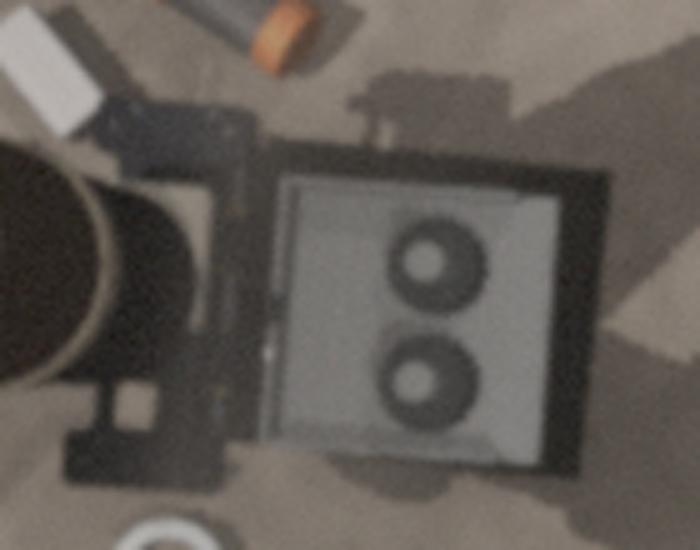

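```bash
python3 - <<'E'
from h import *
T=load('top14');S=load('side14')
for a,b in [((561,195),(520,428)),((543,467),(318,541)),((280,178),(350,271)),((262,438),(168,378))]:
    print(tri(T,(120+a[0]/5,160+a[1]/5),S,(160+b[0]/5,100+b[1]/5)))
E
```

```text
(array([0.60302279, 0.1123771 , 0.02926139]), np.float64(0.0001924706897393754))
(array([0.44833903, 0.11606094, 0.04021542]), np.float64(0.0007492513002309369))
(array([0.60362249, 0.26702617, 0.06115267]), np.float64(0.0048871879958746695))
(array([0.46034188, 0.27027375, 0.0586882 ]), np.float64(0.0014228603964175131))
```

Request:
jog_arm([
  [0,0,5,0],
  [0,0,10,0],
  [0,0,15,0],
  [0,0,20,0],
  [0,0,20,0],
  [0,0,20,0],
  [0,0,20,0],
  [0,0,20,0],
  [0,0,15,0],
  [0,0,10,0],
])

```text
clock: 32.08
tool_pos: [0.5349, 0.2922, 0.2405]
orientation: [-179.9, 0.1, -92.7]
force: [-0.1, 0.5, -5.8]
opening: 0.0219
```

Request:
jog_arm([
  [0,0,7,0],
  [0,0,4,0],
  [0,0,0,0],
  [1.8,-5,0,-0.2],
  [3.6,-10,0,-0.3],
  [5.3,-15,0,-0.3],
  [7.1,-20,0,-0.3],
  [8.8,-25,0,-0.3],
  [8.8,-25,0,-0.3],
  [8.8,-25,0,-0.3],
])

```text
clock: 32.92
tool_pos: [0.5786, 0.1648, 0.2476]
orientation: [179.9, -0.1, -94.8]
force: [-0.7, 0.4, -5.9]
opening: 0.022
```

Request:
jog_arm([
  [8.8,-25,0,-0.3],
  [8.8,-25,0,-0.3],
  [8.8,-25,0,-0.3],
  [8.8,-25,0,-0.3],
  [8.8,-25,0,-0.3],
  [7.5,-22,0,-0.3],
  [6.5,-18,0,-0.2],
  [5.3,-15,0,-0.1],
  [3.6,-10,0,-0.1],
  [2,-5,0,0],
])

```text
clock: 33.75
tool_pos: [0.6472, -0.0301, 0.2474]
orientation: [179.9, -0.0, -97.1]
force: [0.4, 0.4, -7.0]
opening: 0.0217
```

```bash
python3 - <<'E'
from h import *
o=get_obs(); print(o['tool_pos'],o['orientation'],o['force'],o['moment'],o['opening'])
S=snap('side','side15');T=snap('top','top15')
crop(S,'f2',220,100,420,270,4)
crop(T,'f1',220,100,420,260,4)
E
```

```text
[ 0.64724147 -0.03014998  0.24740739] [ 1.79881309e+02 -4.75196544e-02 -9.70648269e+01] [ 0.39708927  0.39393402 -7.028001  ] [ 0.80851146 -0.21417167 -0.00843508] 0.021670779275183703
```

View pics/f2.png

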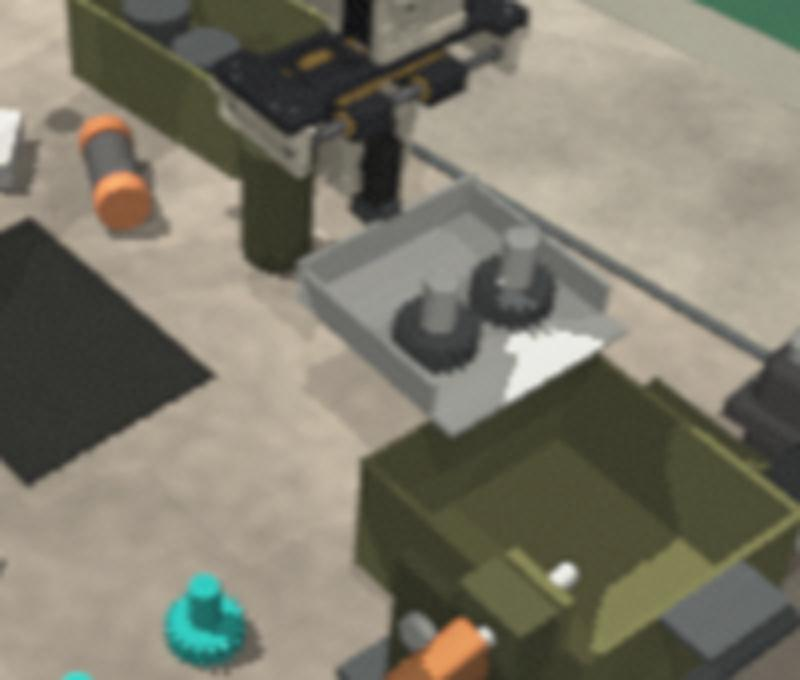

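View pics/f1.png

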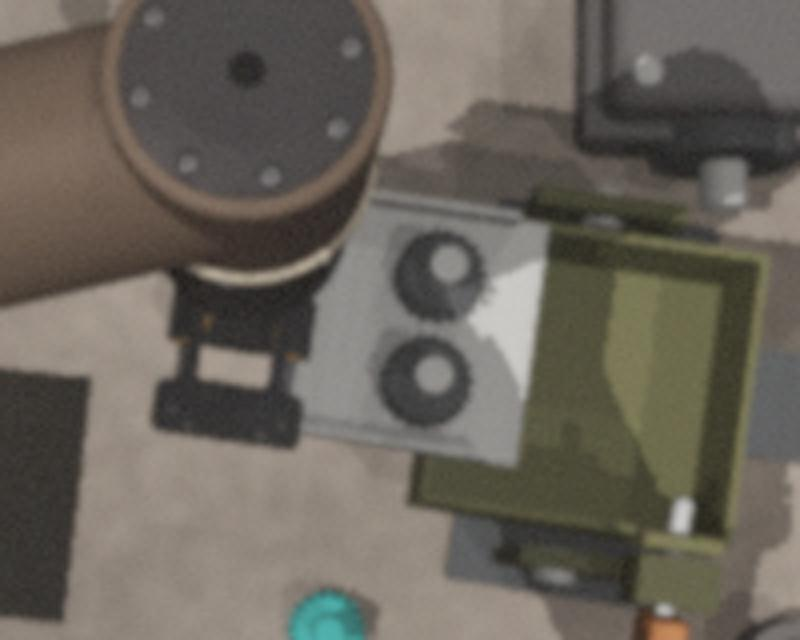

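Request:
jog_arm([
  [-1,2,-2,0],
  [-2,4,-5,0],
  [-1,3,-7,0],
  [0,2,-8,0],
  [0,0,-7,0],
  [0,0,-5,0],
  [0,0,-3,0],
  [0,0,-2,0],
  [0,0,0,0],
  [0,0,0,0],
])

```text
clock: 34.68
tool_pos: [0.6438, -0.0172, 0.2097]
orientation: [-180.0, -0.0, -97.0]
force: [0.4, -0.8, -6.4]
opening: 0.0221
```

Request:
jog_arm([
  [0,0,-1.5,0],
  [0,0,-1.5,0],
  [0,0,-1,0],
  [0,0,-1,0],
  [0,0,-1,0],
  [0,0,0,0],
  [0,0,0,0],
  [0,0,0,0],
  [0,0,0,0],
  [0,0,0,0],
])

```text
clock: 35.52
tool_pos: [0.6436, -0.017, 0.2036]
orientation: [-180.0, 0.0, -96.9]
force: [0.1, 0.2, -5.6]
opening: 0.0215
```

```bash
python3 - <<'E'
from h import *
o=get_obs(); print(o['tool_pos'],o['orientation'],o['force'],o['moment'],o['opening'])
S=snap('side','side16');T=snap('top','top16')
crop(S,'f2',250,120,420,270,5)
E
```

```text
[ 0.64359807 -0.01702373  0.2036238 ] [-1.79995178e+02  7.44910935e-04 -9.69458013e+01] [ 0.14341769  0.17811337 -5.60671161] [ 0.6516683  -0.10993953  0.02400151] 0.02150107809403288
```

View pics/f2.png

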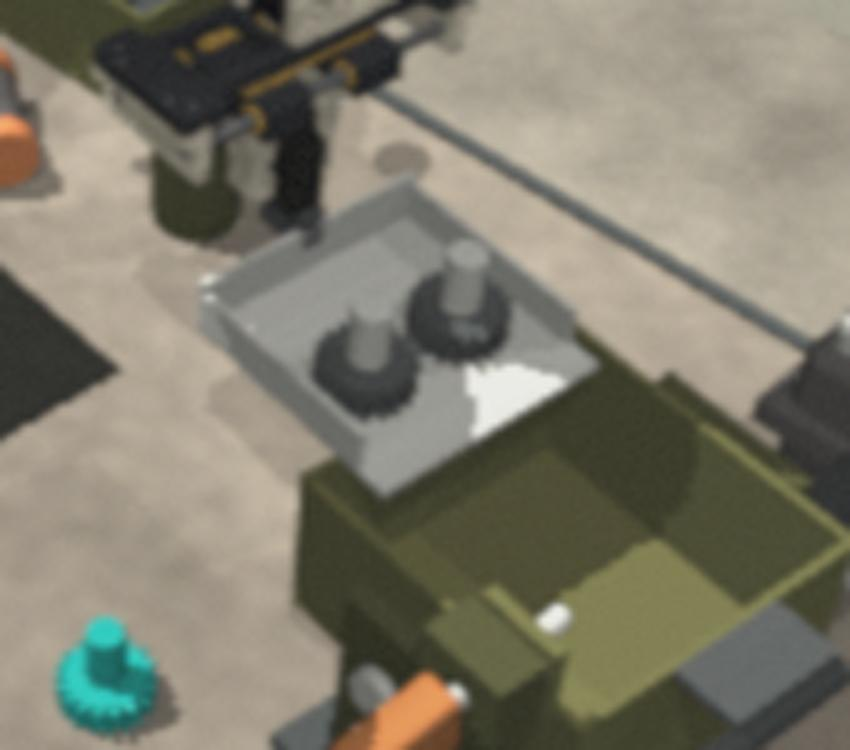

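Request:
jog_arm([
  [0,0,-1,0],
  [0,0,-1,0],
  [0,0,-1,0],
  [0,0,-1,0],
  [0,0,-1,0],
  [0,0,-1,0],
  [0,0,0,0],
  [0,0,0,0],
  [0,0,0,0],
  [0,0,0,0],
])

```text
clock: 36.45
tool_pos: [0.6439, -0.017, 0.1978]
orientation: [-180.0, 0.0, -96.9]
force: [0.3, 1.6, -0.1]
opening: 0.0217
```

```bash
python3 - <<'E'
from h import *
for i in range(3):
    o=get_obs(); print(o['tool_pos'],o['force'],o['moment'],o['opening']); snapshot('top')
E
```

```text
[ 0.64391887 -0.01700274  0.1978398 ] [ 0.27248976  1.55843967 -0.08471348] [ 0.74852919 -0.2483026   0.05680195] 0.021691569504831424
[ 0.64388779 -0.01701057  0.19781493] [0.44649026 2.31790291 0.68421334] [ 0.74618476 -0.32795839  0.01223206] 0.021894985785322396
[ 0.64385707 -0.01700106  0.19777591] [0.51546781 1.98231069 0.07336456] [ 0.73098314 -0.34689704  0.09960881] 0.021535154054134854
```

Request:
jog_arm([
  [0,0,4,0],
  [0,0,6,0],
  [0.5,4,4,0],
  [1,8,0,0],
  [1.4,12,0,0],
  [1.6,14,0,0],
  [1.5,13,0,0],
  [1.2,10,0,0],
  [0.7,6,0,0],
  [0.2,2,0,0],
])

```text
clock: 37.43
tool_pos: [0.6518, 0.0537, 0.2113]
orientation: [180.0, -0.0, -96.8]
force: [-0.2, -0.3, -6.5]
opening: 0.0217
```

```bash
python3 - <<'E'
from h import *
o=get_obs(); print(o['tool_pos'],o['orientation'],o['force'],o['moment'],o['opening'])
S=snap('side','side17');T=snap('top','top17')
crop(S,'f2',250,120,420,270,5)
crop(T,'f1',220,100,420,260,4)
E
```

```text
[0.65179315 0.05372838 0.21128381] [ 1.79987955e+02 -2.07058544e-03 -9.68490858e+01] [-0.16793339 -0.30911807 -6.49331109] [ 0.61144183 -0.17143779 -0.00515504] 0.021710564366885274
```

View pics/f2.png

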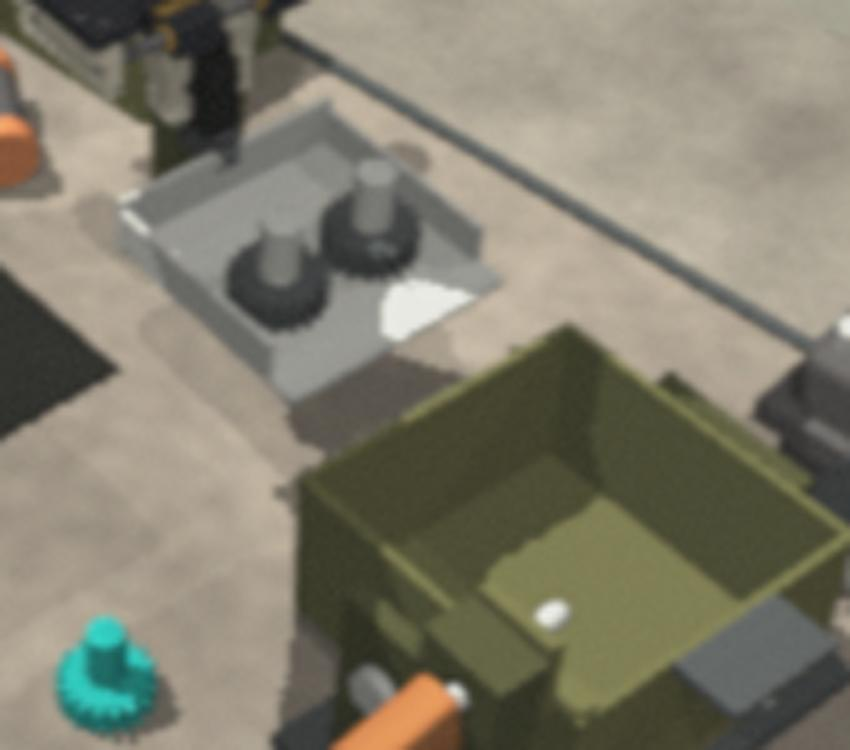

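View pics/f1.png

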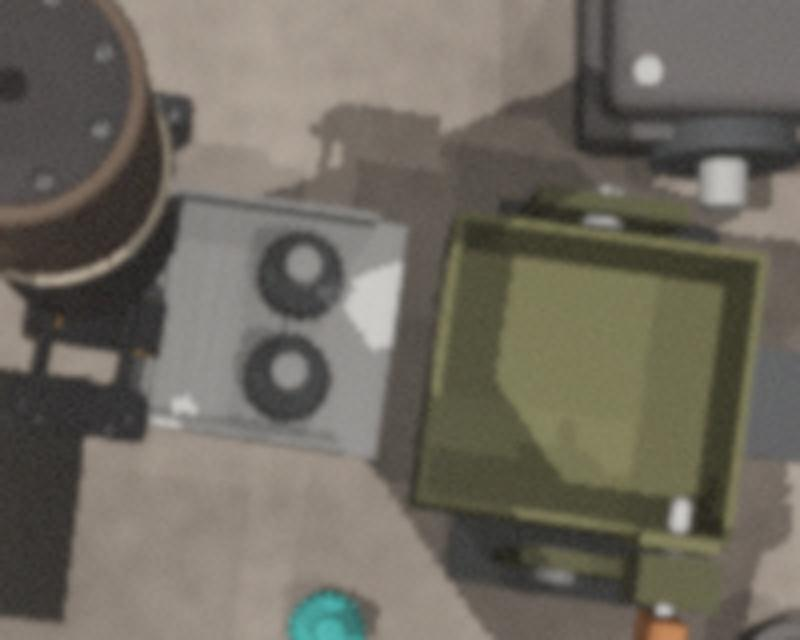

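Request:
jog_arm([
  [-2,-8,0,0],
  [-3,-16,0,0],
  [-4,-24,0,0],
  [-5,-32,0,0],
  [-5.5,-40,0,0],
  [2.4,20,0,0],
  [1.8,15,0,0],
  [1.2,10,0,0],
  [0.6,5,0,0],
  [0,0,0,0],
])

```text
clock: 38.37
tool_pos: [0.6387, -0.0163, 0.2121]
orientation: [-179.9, 0.0, -96.8]
force: [0.7, 0.9, -3.0]
opening: 0.0218
```

```bash
python3 - <<'E'
from h import *
o=get_obs(); print(o['tool_pos'],o['orientation'],o['force'],o['moment'],o['opening'])
S=snap('side','side18');T=snap('top','top18')
crop(S,'f2',250,120,420,270,5)
crop(T,'f1',220,100,420,260,4)
E
```

```text
[ 0.63868155 -0.01627345  0.21210813] [-1.79939931e+02  2.44784517e-03 -9.67816174e+01] [ 0.66409163  0.8515883  -3.02456343] [ 0.37028892 -0.04300874  0.00239358] 0.02177117810464848
```

View pics/f2.png

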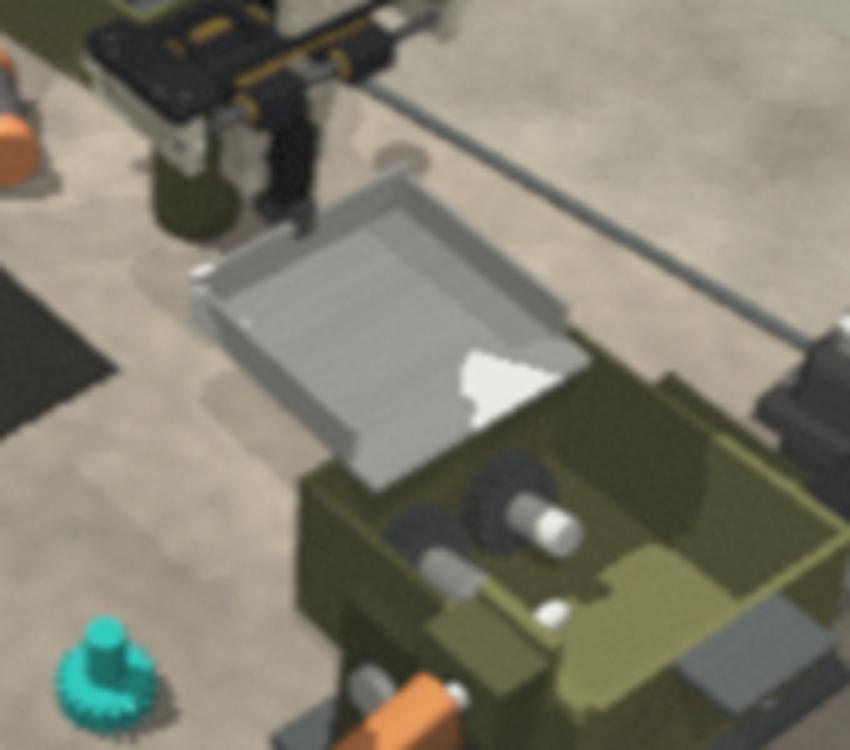

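View pics/f1.png

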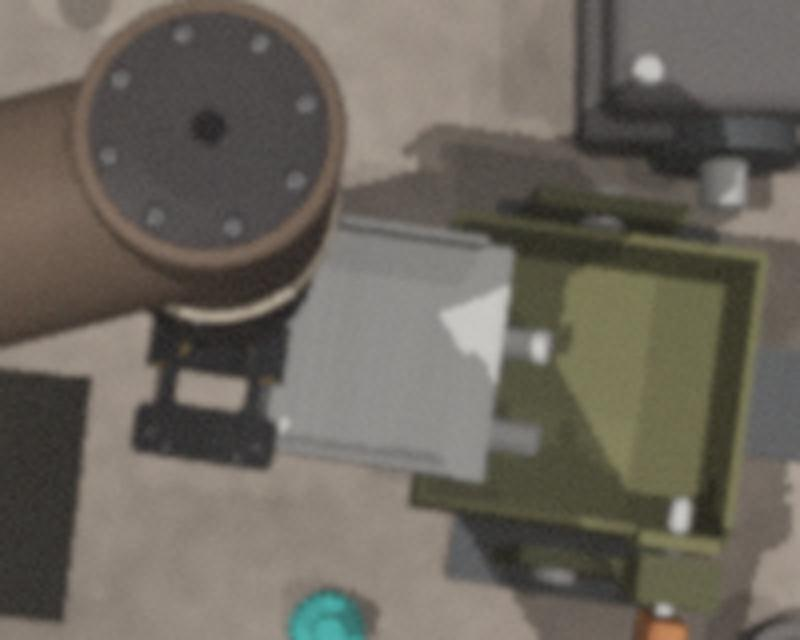

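Request:
jog_arm([
  [0,5,5,0],
  [0,15,10,0.2],
  [0,25,10,0.4],
  [-8,32,0,0.5],
  [-14,35,0,0.5],
  [-16,35,0,0.5],
  [-16,35,0,0.5],
  [-16,35,0,0.5],
  [-14,33,0,0.5],
  [-10,25,0,0.5],
])

```text
clock: 39.3
tool_pos: [0.5428, 0.2603, 0.2379]
orientation: [-179.9, 0.1, -92.7]
force: [2.3, 0.2, -3.1]
opening: 0.022
```

Request:
jog_arm([
  [-7,20,0,0],
  [-3,13,0,0],
  [0,0,0,0],
  [0,0,-10,0],
  [0,0,-20,0],
  [0,0,-30,0],
  [0,0,-30,0],
  [0,0,-25,0],
  [0,0,-15,0],
  [0,0,-5,0],
])

```text
clock: 40.13
tool_pos: [0.533, 0.2875, 0.098]
orientation: [179.8, -0.2, -93.0]
force: [-0.7, -0.6, -3.3]
opening: 0.0217
```

```bash
python3 - <<'E'
from h import *
o=get_obs(); print(o['tool_pos'],o['orientation'],o['force'],o['moment'],o['opening'])
S=snap('side','side19');T=snap('top','top19')
crop(S,'f2',150,100,420,300,3)
crop(T,'f1',120,140,420,270,2.6)
E
```

```text
[0.53297827 0.28751684 0.09800094] [179.77864525  -0.21339838 -92.95577192] [-0.6808631  -0.58062381 -3.31453101] [ 0.24301816 -0.01518852  0.0023275 ] 0.021741249006446712
```

View pics/f2.png

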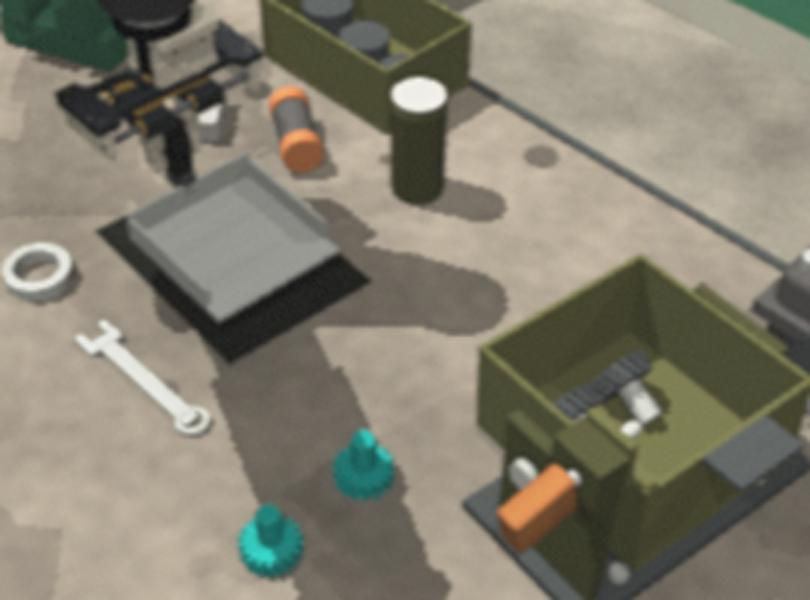

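View pics/f1.png

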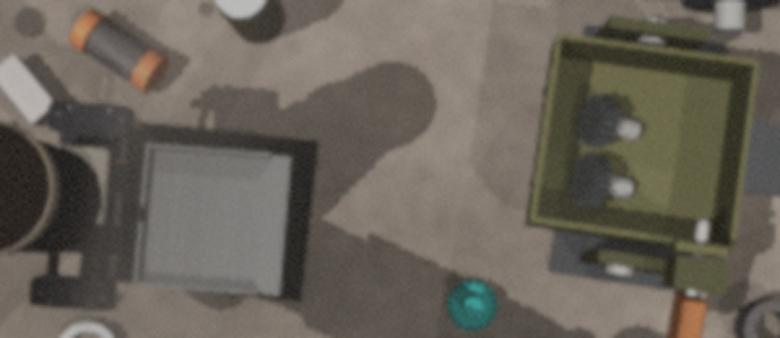

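Request:
jog_arm([
  [0,0,-6,0],
  [0,0,-10,0],
  [0,0,-10,0],
  [0,0,-8,0],
  [0,0,-4,0],
  [0,0,-3,0],
  [0,0,-2,0],
  [0,0,-1,0],
  [0,0,0,0],
  [0,0,0,0],
])

```text
clock: 41.07
tool_pos: [0.5344, 0.2901, 0.0582]
orientation: [-180.0, 0.0, -92.8]
force: [-1.2, 0.0, 1.2]
opening: 0.0219
```

Request:
jog_arm([
  [0,0,-0.5,0],
  [0,0,-0.5,0],
  [0,0,0,0],
  [0,0,0,0],
  [0,0,0,0],
  [0,0,0,0],
  [0,0,0,0],
  [0,0,0,0],
  [0,0,0,0],
  [0,0,0,0],
])

```text
clock: 41.9
tool_pos: [0.5344, 0.2901, 0.0567]
orientation: [-180.0, 0.0, -92.8]
force: [-0.3, 3.3, 4.9]
opening: 0.0217
```

Request:
jog_arm([
  [0,0,-1,0],
  [0,0,-1,0],
  [0,0,-1,0],
  [0,0,0,0],
  [0,0,0,0],
  [0,0,0,0],
  [0,0,0,0],
  [0,0,0,0],
  [0,0,0,0],
  [0,0,0,0],
])

```text
clock: 42.73
tool_pos: [0.534, 0.2897, 0.0534]
orientation: [180.0, -0.0, -92.9]
force: [-0.2, 0.6, 1.0]
opening: 0.0216
```

Request:
jog_arm([
  [0,0,0,0],
  [0,0,0,0],
  [0,0,0,0],
  [0,0,0,0],
  [0,0,0,0],
  [0,0,0,0],
  [0,0,10,0],
  [0,0,20,0],
  [0,0,30,0],
  [0,0,40,0],
], fingers=50)

```text
clock: 43.57
tool_pos: [0.5328, 0.2888, 0.1529]
orientation: [179.8, -0.2, -92.9]
force: [-0.2, 0.4, -0.3]
opening: 0.05
```

Request:
jog_arm([
  [0,0,30,0],
  [0,20,30,0],
  [0,30,10,0],
  [0,30,0,0],
  [0,30,0,0],
  [0,10,0,0],
  [0,0,0,0],
  [0,0,0,0],
  [0,0,0,0],
  [0,0,0,0],
])

```text
clock: 44.4
tool_pos: [0.5342, 0.4089, 0.2239]
orientation: [-180.0, -0.0, -92.9]
force: [0.7, -0.9, -0.3]
opening: 0.05
```

```bash
python3 - <<'E'
from h import *
o=get_obs(); print(o['tool_pos'],o['orientation'],o['force'],o['moment'],o['opening'])
S=snap('side','side20');T=snap('top','top20')
crop(S,'f2',150,100,420,300,3)
crop(T,'f1',120,140,420,270,2.6)
c=lambda a,b:(120+a/2.6,140+b/2.6)
E
```

```text
[0.53424898 0.40894739 0.22392365] [-1.79998997e+02 -9.48461817e-04 -9.28900797e+01] [ 0.65143228 -0.88025226 -0.3360489 ] [ 0.08237554 -0.07782066  0.02500052] 0.04999633750128807
```

View pics/f2.png

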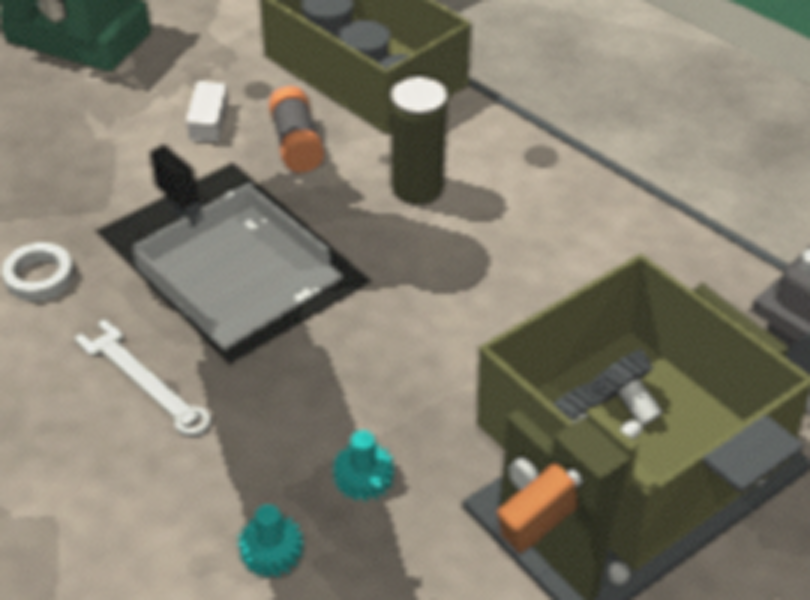

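View pics/f1.png

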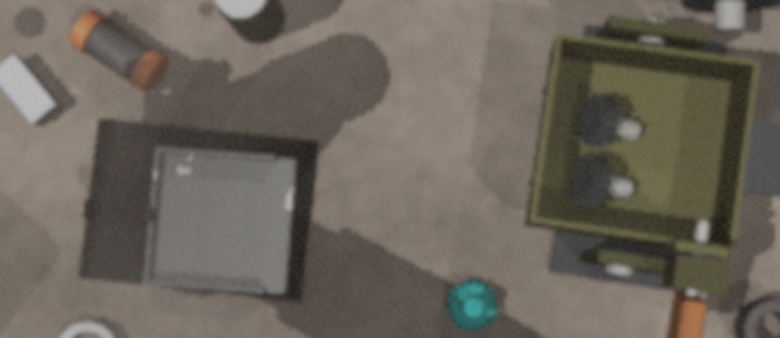

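View pics/top20.png

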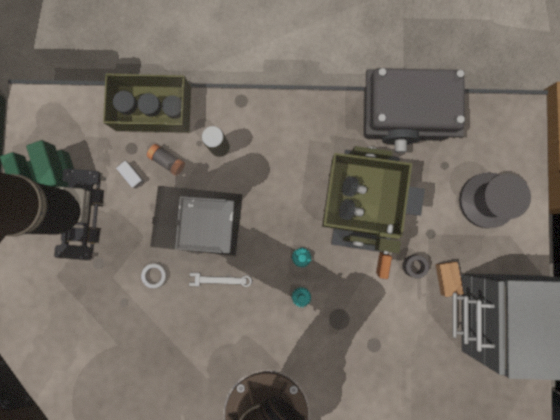

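The picture shows the bin level with both pinions inside near (355,198). The pin grip is at (385,264), the empty shovel is on its mat at (207,223), and the bystanders have not moved. I'm handing it in.

```bash
python3 -c "
from plant import close_job; print(close_job())"
```

```text
the job is handed in; nothing more can be done
None
```

The job is done and handed in at about 45 s of the 210 s allowed; no verdict was reported.

- **Locking:** I pushed the bin level by its tread and slid the pin home. The grip block met the boss with about 10 N, and the tip showed beyond the ear.
- **Loading:** Two rejected pinions were present (the turquoise ones are look-alikes). I placed both on the shovel by their shafts.
- **Emptying:** I pressed the shovel on the bin rim with about 6 N. Its lip was about 39 mm past the rim point and both pinions were aboard. The arm could not tilt the shovel, so I slid the pinions off into the bin with one quick forward stroke and a sharp pull back. The shovel was about 14 mm above its pressed height for that stroke, so they were shaken off rather than scraped along the rim.
- **Last checks:** In the last pictures both pinions lie in the bin, tipped on their sides. The bin is level with the pin still in, the empty shovel lies flat on its mat, and the bystanders look unmoved. The gripper was clear of everything.

Two readings stood out. The tool force briefly reached about 65 N (sideways and upward together) while I pushed the tread down, below the 120 N wrist limit; I took that contact to be fingers on the tread. The two cameras disagreed with the arm by about 3 to 4 mm on the pin's tip, which the hole's slack took up.

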